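# Dip the gauge rod behind the drop-down guard and show its tip

## Robot

A 6-joint arm with a two-finger parallel gripper is mounted at the origin on the work surface. World frame = base frame: x ahead of the robot, y to its left, z up, the work surface at z = 0. Lengths are in m, angles in rad, forces in N, time in s.
With the tool pointing down it reaches from about 0.35 to 0.775 m from the base axis. Payload 7.3 kg.
Tool frame: the origin (TCP) lies at the very end of the fingers, on their centre line; the grasp point (between the pads) lies 19 mm behind it (robot.tcp_to_grasp is the distance from the TCP to the grasp point, in m); x points along the fingers, y is the direction in which the jaws open and shut, and the axes are right-handed (so a half turn about x gives the same grasp; the last joint's range is limited). The gripper opens to 92 mm and grips with 3 to 60 N. Pads are 19 mm wide; open, the fingers measure 130 mm over their backs; the gripper's body (75 mm by 190 mm) begins 47 mm behind the grasp point.
Start: joints at [-1.457, 0.342, 1.524, -0, 1.275, -0.146], TCP at [0.135, -0.507, 0.227] pointing down, gripper open.
Joint ranges: [-2.53, 2.53], [-0.77, 2.02], [0.04, 2.7], [-1, 4.14], [0.28, 2.66], [-3.11, 3.11]. Speed limits (rad/s): [2.57, 2.57, 3.14, 3.14, 3.14, 3.14].

## Interface

Orientations are given as [roll, pitch, yaw] about the fixed x, y, z axes, in that order (R = Rz(yaw) Ry(pitch) Rx(roll)).
In Python, from cell import robot gives the robot as it stands.
- The arm moves only by the tool move_arm, never from a script. Its argument "increments" is a list of rows, each a list of 4 numbers: the shift along the tool's x, y, z normalised to -1 to 1, where 1 is 40 cm, then the turn about the tool's x normalised to -1 to 1, where 1 is 60 degrees. In form: [[dx, dy, dz, twist], ...]. A call has 1 to 5 rows; each row is the pose to reach, as a shift and turn from the pose commanded when the call began, along the tool's axes at that moment; what a row does not reach only later rows make up. A row lasts 1/8 s, in which the tool goes at most 62.5 mm and 10.7 degrees, less where a joint would pass 70% of its speed; a pose out of reach is approached as far as the arm can. A call with a number of a shift or a turn outside -1 to 1 is refused whole. A call with a gripper value outside its range is refused whole. "gripper" is the closure, from 0 (fully open) to 1 (shut), set as the call begins (left out, the last holds). The fingers move at their own pace and stop on an object; "squeeze" is the grip in N (left out, the last holds). Time passes only in rows, so rows that repeat a pose let the fingers close. It gives the time, the measured TCP pose, the force and the opening at its end, in the units of the state.
- robot.observe(): the state, without advancing time (a new reading comes with each control period).
- robot.read_camera(name): name is "side" or "top" or "wrist"; returns the picture (420x560x3 uint8, red, green, blue); there is no depth.
- robot.camera_params(name): a dict with "fx", "fy", "cx", "cy" (pixels), "R" (3x3) and "t" (3): a world point X has camera coordinates R X + t; the wrist camera has in their place "tool_from_camera" (4x4, takes a point from camera to tool coordinates, whose origin is the TCP and whose axes are the tool frame's). Camera axes: x right, y down, z forward; pixel columns grow to the right and rows downward; lengths in m; the calibration is good to about 2 mm. A picture is of the moment at which its call begins: read the wrist's pose just before it. camera_params takes no time and is no camera call.
- robot.hand_in(): hands the job in, once; it reports no verdict.
The state is a dict: "time": time; "qpos": joint angles; "qvel": joint speeds; "joint_efforts": joint torques, N m; "tool_pos": TCP position; "tool_rot": TCP orientation; "contact_force": force on the tool from outside, world axes, zero at the start; "torque": the same for the moment, N m; "opening": finger opening in m.
Only numpy, scipy, OpenCV 4.12 (cv2) and the standard library are available. Lean on these libraries where they do the work, as an engineer would, in place of code of your own. Each camera call takes 0.05 s, during which the arm holds its last target.

## Task

Check the level in the marking press's gear case: push the orange-edged clear guard at the front of the green unit all the way down by its handle, take the red-handled gauge rod from its rest, slide it into the slanted brass guide tube until its collar stops on the tube's mouth, and draw it right out again. Then hold the rod level, with its tip above the middle of the white reading board and clear of it, and finish while still holding it there, steady and touching nothing but the gripper. Leave the guard down, and do not disturb the tool case, the steel blanks or the jar.

Things in the scene. Friction and masses are not known exactly. Their poses are not given: they have to be found in the camera images.
- unit: Fixed green steel unit, open on top, 260 mm wide (y). Origin on the table right below the centre of the guide tube's mouth; own +x points from its front (guard side, facing the robot) to its back, x = -100 to +170 mm. Guard posts 20 mm wide, 170 mm tall at x = -85, y = +-120 mm; side walls 100, back wall 120, front apron (x = -66 mm) 80 mm tall; grey gear case 100 mm tall at x = +40 to +160 mm.
- tube: Fixed brass guide tube in the unit, 145 mm long, open, bore 16 mm, flaring over the last 18 mm to 28 mm inside and 36 mm outside at the mouth. Origin at the mouth's centre, 140 mm above the table; own +x runs along the bore into the tube: away from the unit's front and down, 50 degrees below horizontal; y is the unit's y.
- sash (a joint): Clear guard with orange edges (216 x 95 mm panel), sliding up and down between the posts, 85 mm in front of the tube's mouth (unit x = -85 mm). Value in m: 0 fully up (closed, in the way of rod and gripper), 0.12 fully down on its stop (open). Starts at 0 to 0.025. Friction of about 8 N holds it wherever it is left; 4 to 12 N pushes it down.
- sash_grip (a point): Centre of the guard's black handle: a level bar 100 mm long (along the unit's y), 12 x 12 mm thick, on two stubs 45 mm either side of its centre; the panel's top edge is 29 mm below its centre. 250 mm above the table with the guard fully up, 130 mm with it fully down. Unit's axes.
- rod: Loose gauge rod, about 0.12 kg: steel, 9 mm thick, round end, yellow band near the tip. Origin on its axis at the collar's face towards the tip; own +x runs to the tip, 130 mm away. Brass collar 36 mm across, x = -8 to 0; red handle x = -76 to -16 mm, 20 wide (y), 22 high (z). Mass centre x = +20 mm. Starts in the rest, tip away from the robot, 25 degrees below horizontal; handle overhangs freely.
- rod_tip (a point): Tip of the rod: rod x = +130 mm, on its axis. Rod's axes.
- rod_handle (a point): Centre of the red handle: rod x = -46 mm, on its axis; about 110 mm above the table at the start. Rod's axes.
- rest: Fixed rest for the rod: steel base 190 x 80 x 10 mm (x = -45 to +145 mm), two aluminium U forks 30 mm wide, open upwards, sides 10 mm above the rod's axis (lift the rod 30 mm straight up to clear them). Origin on the table 90 mm below the rod's collar face as it lies; own +x is the rod's level direction, towards the tip.
- board: Fixed white reading board with a red edge lying flat on the table, 180 (x) x 150 (y) mm, 8 mm thick. Origin at the centre of its underside.
- toolcase: Bystander: turquoise tool case, 150 x 100 mm, 104 mm tall with its handle; origin at the centre of its underside.
- blanks: Bystander: two stacked steel blanks, 60 x 90 x 12 mm; origin at the centre of the underside.
- jar: Bystander: grey jar with blue cap, 60 mm across, 75 mm tall; origin at the centre of its underside.
There are look-alikes about, which are no part of the job. Leave any purple look-alike of the rod alone. There is more than one size of the rest; the one meant has the size given above.

How it is judged:
On the way, in this order (a step that is already met when the one before it is completed fails the run):
1. the guard is pushed all the way down (within 10 mm of its stop) (value of joint sash above 0.11 m), for 0.2 s.
2. the rod is in the tube with its collar on the mouth (within 4 mm, in line with the bore), held by the gripper (x of rod in the frame of tube between -0.004 and 0.006 m and distance between rod and tube below 0.012 m and angle between the x axis of rod and the x axis of tube, either way round below 0.12 rad and x of rod_tip in the frame of tube above 0.12 m and contact force between the fingers and rod above 1 N and value of joint sash above 0.1 m), for 0.2 s.
3. the rod is drawn right out of the tube, held by the gripper (x of rod_tip in the frame of tube below -0.01 m and contact force between the fingers and rod above 1 N), for 0.1 s.
At the end, for the whole second after the job is handed in: The gripper holds the rod still, its axis within 8 degrees of level, its tip within 60 mm (seen from above) of the board's centre and 40 to 400 mm above the table; the rod touches nothing but the gripper, and the guard is still down (within 20 mm of its stop) (angle between rod's own x axis and vertical between 1.431 and 1.711 rad and horizontal distance between rod_tip and board below 0.06 m and height (world z) of rod_tip between 0.04 and 0.4 m and contact force between the fingers and rod above 1 N and contact force between rod and board below 0.05 N and contact force between rod and rest below 0.05 N and contact force between rod and unit below 0.05 N and contact force between rod and toolcase below 0.05 N and contact force between rod and blanks below 0.05 N and contact force between rod and jar below 0.05 N and linear speed of rod below 0.03 m/s and angular speed of rod below 0.2 rad/s and value of joint sash above 0.1 m); the arm keeps its last pose, push and grip.
It fails at once if the tool case is disturbed (moved over 30 mm) (distance of toolcase from where it was at the start of the episode above 0.03 m).
It fails at once if the stack of blanks is disturbed (moved over 30 mm) (distance of blanks from where it was at the start of the episode above 0.03 m).
It fails at once if the jar is disturbed (moved over 30 mm) (distance of jar from where it was at the start of the episode above 0.03 m).
It also fails if it takes over 64 s, if anything falls off the work surface, if the arm or the gripper's body presses on something with over 40 N, if the wrist force passes 120 N, or if a joint passes its speed limit or range.

## Working session

There is one attempt and no reset: what is moved stays moved. The work goes in short steps, Python scripts to look and compute and a tool call to move; the robot and the scene stay as the last step left them, time stands still between calls to the robot, and variables do not carry over. Pictures are saved under pics/ and viewed, and the job is handed in when it is done.

Besides the shell and the picture viewer there is one more tool, called after ">>>" as name(argument=value, ...), one argument or row to a line, values as JSON. move_arm: Moves the arm, as the interface text tells. Its arguments: {"type":"object","properties":{"increments":{"type":"array","items":{"type":"array","items":{"type":"number"}}},"gripper":{"type":"number"},"squeeze":{"type":"number"}},"required":["increments"]}

```bash
ls; mkdir -p pics; python3 - <<'E'
from cell import robot
import cv2,numpy as np
np.set_printoptions(precision=4,suppress=True)
s=robot.observe();print(s)
for n in ["side","top","wrist"]:
    im=robot.read_camera(n);cv2.imwrite(f"pics/{n}0.png",im[:,:,::-1]);print(n,robot.camera_params(n))
E
```

```text
pics
{'time': 0.0, 'qpos': array([-1.457 ,  0.3427,  1.525 ,  0.    ,  1.2754, -0.146 ]), 'qvel': array([ 0.0005, -0.0001, -0.0007,  0.0008, -0.0001,  0.0006]), 'joint_efforts': array([ -0.0002, -43.124 , -24.4221,   0.0716,   0.0559,  -0.0001]), 'tool_pos': array([ 0.1349, -0.507 ,  0.2261]), 'tool_rot': array([-1.7205,  1.5693,  1.6809]), 'contact_force': array([-0.2409,  0.2286, -0.2262]), 'torque': array([0.0178, 0.0225, 0.0148]), 'opening': 0.09183655657091616}
side {'fx': 412.17031891959937, 'fy': 412.17031891959937, 'cx': 284.070692116166, 'cy': 208.32507272097277, 'R': array([[-0.9873, -0.1585,  0.0099],
       [-0.1223,  0.7188, -0.6843],
       [ 0.1014, -0.6768, -0.7291]]), 't': array([0.5204, 0.2257, 1.1639])}
top {'fx': 402.7458906087318, 'fy': 402.7458906087318, 'cx': 271.9331360597399, 'cy': 213.24032500586628, 'R': array([[-0.0298, -0.9995, -0.005 ],
       [-0.9893,  0.0302, -0.1424],
       [ 0.1425,  0.0007, -0.9898]]), 't': array([-0.0448,  0.548 ,  1.2774])}
wrist {'fx': 315.4633213871496, 'fy': 315.4633213871496, 'cx': 281.6128065822381, 'cy': 206.51405438926625, 'tool_from_camera': array([[ 0.0006, -0.2981,  0.9545, -0.1574],
       [ 1.    , -0.0004, -0.0008, -0.0004],
       [ 0.0006,  0.9545,  0.2981, -0.0804],
       [ 0.    ,  0.    ,  0.    ,  1.    ]])}
```

View pics/side0.png

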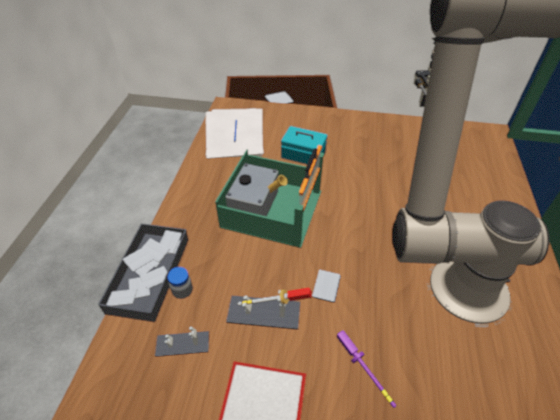

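View pics/top0.png

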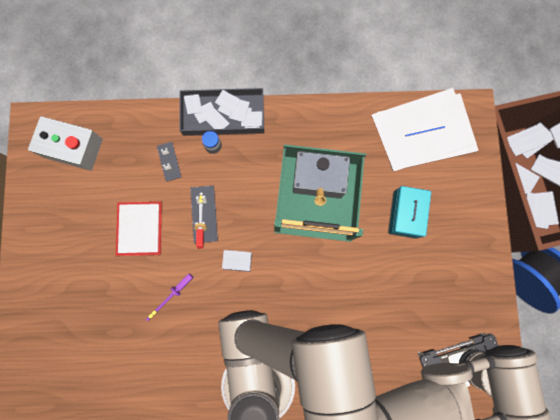

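View pics/wrist0.png

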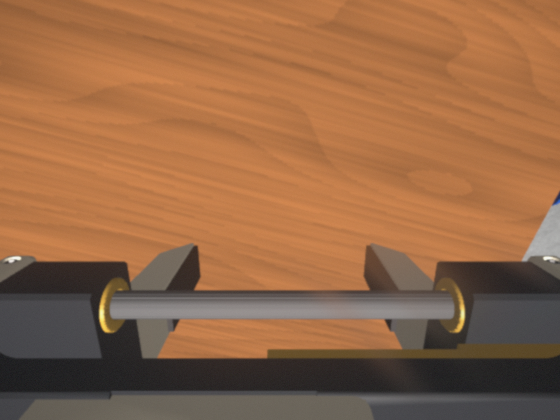

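```bash
cat > h.py <<'E'
from cell import robot
import cv2,numpy as np
from scipy.spatial.transform import Rotation as Rot
np.set_printoptions(precision=4,suppress=True)
P={n:robot.camera_params(n) for n in("side","top")}
W=robot.camera_params("wrist")
def toolR(s): return Rot.from_euler('xyz',s["tool_rot"]).as_matrix()
def wristcam(s):
    T=np.eye(4);T[:3,:3]=toolR(s);T[:3,3]=s["tool_pos"]
    M=np.linalg.inv(T@W["tool_from_camera"])
    return dict(W,R=M[:3,:3],t=M[:3,3])
def proj(c,X):
    X=np.atleast_2d(X);C=X@np.array(c["R"]).T+c["t"]
    return np.c_[c["fx"]*C[:,0]/C[:,2]+c["cx"],c["fy"]*C[:,1]/C[:,2]+c["cy"]]
def ray(c,u,v):
    d=np.array([(u-c["cx"])/c["fx"],(v-c["cy"])/c["fy"],1]);R=np.array(c["R"])
    d=R.T@d;return -R.T@c["t"],d/np.linalg.norm(d)
def atz(c,u,v,z):
    o,d=ray(c,u,v);return o+d*(z-o[2])/d[2]
def tri(*a):
    A=np.zeros((3,3));b=np.zeros(3);rs=[ray(*x) for x in a]
    for o,d in rs:
        M=np.eye(3)-np.outer(d,d);A+=M;b+=M@o
    X=np.linalg.solve(A,b)
    return X,[1000*np.linalg.norm((np.eye(3)-np.outer(d,d))@(X-o)) for o,d in rs]
def crop(im,x0,y0,w,h,k,name):
    c=cv2.resize(im[y0:y0+h,x0:x0+w],None,fx=k,fy=k,interpolation=cv2.INTER_CUBIC)
    if c.shape[2]==3: pass
    for i in range(0,w,10):
        cv2.line(c,(i*k,0),(i*k,6 if i%50 else 14),(0,0,255),1)
        if i%20==0: cv2.putText(c,str(x0+i),(i*k,24),0,.35,(0,0,255),1)
    for i in range(0,h,10):
        cv2.line(c,(0,i*k),(6,i*k),(0,0,255),1)
        if i%20==0: cv2.putText(c,str(y0+i),(8,i*k+4),0,.35,(0,0,255),1)
    cv2.imwrite(f"pics/{name}.png",c)
def snap(n,name):
    s=robot.observe();im=robot.read_camera(n)[:,:,::-1].copy();cv2.imwrite(f"pics/{name}.png",im);return s,im
E
python3 - <<'E'
from h import *
t=cv2.imread("pics/top0.png");s=cv2.imread("pics/side0.png")
crop(t,100,170,130,100,6,"t_rest");crop(t,265,140,110,110,5,"t_unit")
crop(s,210,140,130,110,5,"s_unit");crop(s,215,270,130,70,6,"s_rest")
print(atz(P["top"],320,200,.14),atz(P["top"],139,229,.008),atz(P["side"],262,400,.008))
E
```

```text
[ 0.5679 -0.2081  0.14  ] [0.5114 0.3832 0.008 ] [0.5154 0.3925 0.008 ]
```

View pics/t_rest.png

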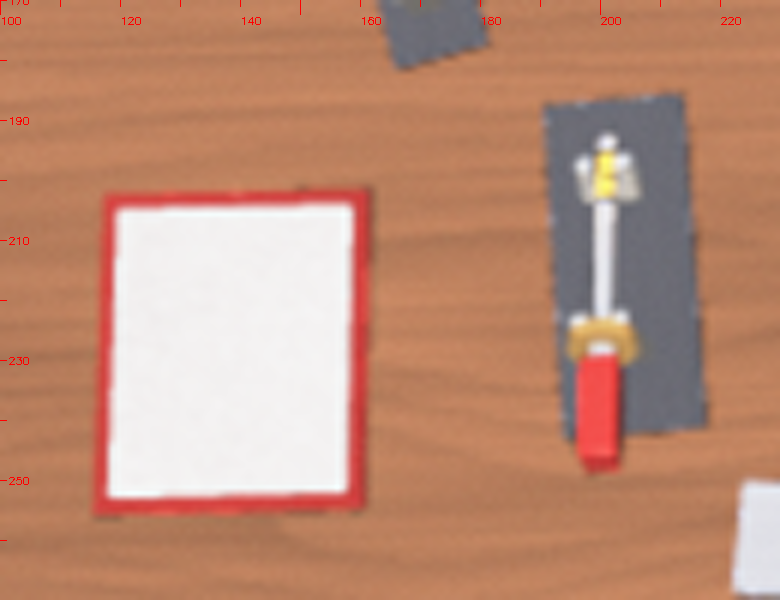

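View pics/t_unit.png

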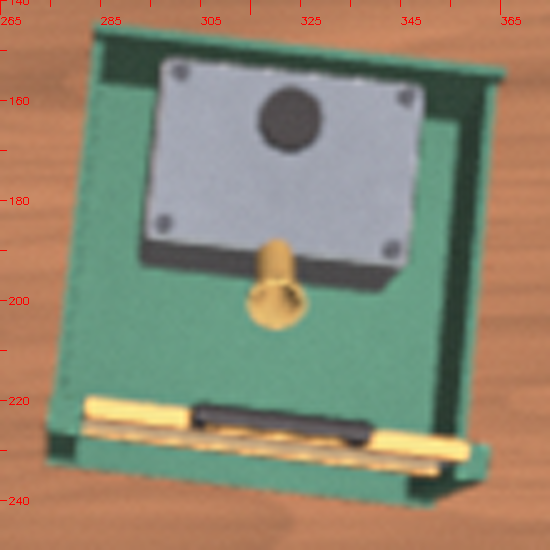

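View pics/s_unit.png

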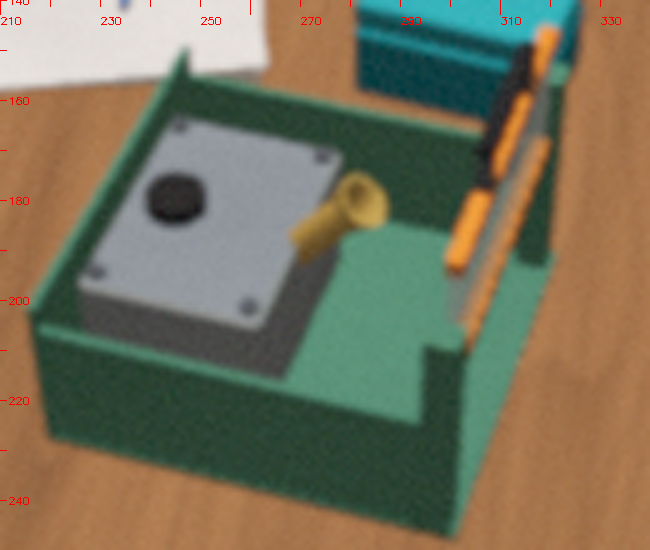

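View pics/s_rest.png

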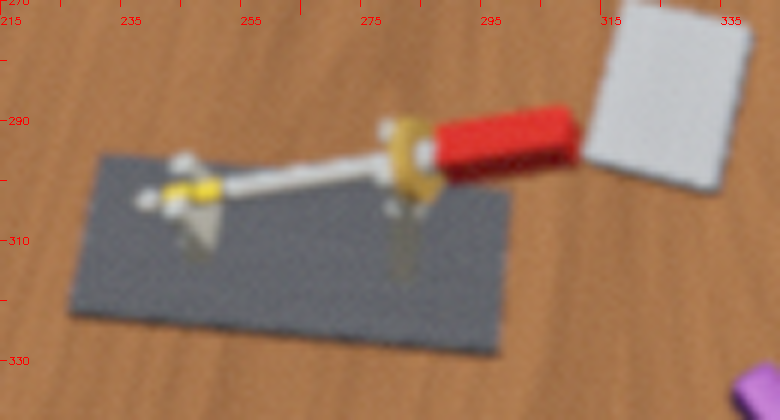

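```bash
python3 - <<'E'
from h import *
T=P["top"];S=P["side"]
def p(n,*a): print(n,*tri(*a))
p("sash",(T,321.3,224.7),(S,310.8,164))
a=tri((T,303.8,222.4),(S,306.8,178))[0];b=tri((T,338.8,227),(S,314.8,151))[0];print(a,b,b-a)
p("mouth",(T,320,200.5),(S,282.3,180))
p("tip",(T,201,193.3),(S,239,303.3))
p("collar",(T,200.2,227),(S,283.5,296))
p("handle",(T,199.7,238),(S,297,293.5))
print("board",*[atz(T,u,v,.008) for u,v in((118,202.3),(161.6,201.3),(159.8,254),(116.5,255.5))])
print("rest base",*[atz(T,u,v,.01) for u,v in((190.5,187),(214,185.7),(217.5,240.8),(194.5,243.3))])
# unit wall corners
print("unit back corners",atz(T,284.5,147,.12),atz(T,364,154.5,.12))
print("jar",atz(T,210,138,.075),"blanks",[atz(T,u,v,.024) for u,v in((223.5,250),(251.5,251.5),(250.5,271),(222,268))])
E
```

```text
sash [ 0.4835 -0.1986  0.2212] [np.float64(0.13884152210729997), np.float64(0.1388415221073923)]
[ 0.4907 -0.1508  0.2095] [ 0.476  -0.2455  0.2321] [-0.0146 -0.0947  0.0226]
mouth [ 0.5673 -0.2085  0.1362] [np.float64(0.19818222947800565), np.float64(0.19818222947804803)]
tip [0.6207 0.1714 0.0331] [np.float64(0.41235908384811304), np.float64(0.4123590838482164)]
collar [0.5028 0.1643 0.0897] [np.float64(0.2893120772028103), np.float64(0.2893120772028551)]
handle [0.468  0.1627 0.1077] [np.float64(1.5421446946004922), np.float64(1.542144694600563)]
board [0.6039 0.4556 0.008 ] [0.6028 0.3087 0.008 ] [0.4262 0.313  0.008 ] [0.4256 0.4561 0.008 ]
rest base [0.6485 0.2109 0.01  ] [0.6505 0.1315 0.01  ] [0.464  0.1216 0.01  ] [0.458  0.1978 0.01  ]
unit back corners [ 0.7436 -0.1071  0.12  ] [ 0.7115 -0.3548  0.12  ]
jar [0.7958 0.1336 0.075 ] blanks [array([0.4322, 0.1004, 0.024 ]), array([0.4246, 0.0091, 0.024 ]), array([0.3617, 0.0137, 0.024 ]), array([0.3741, 0.106 , 0.024 ])]
```

```bash
cat >> h.py <<'E'
def plan(target,psi=None):
    """target TCP world; psi = angle (deg) of tool y in world xy, mod 180. prints full increments (from measured pose)"""
    s=robot.observe();R=toolR(s);d=R.T@(np.array(target)-s["tool_pos"])
    tw=0
    if psi is not None:
        cur=np.degrees(np.arctan2(R[1,1],R[0,1]))
        dw=(psi-cur+90)%180-90   # world z turn; tool x=-z
        tw=-dw
        print("cur psi",cur,"twist deg",tw,"or",tw-180*np.sign(tw))
    print("pos",s["tool_pos"],"q",s["qpos"],"t",s["time"],"dist",np.linalg.norm(d)*1000)
    print("inc",d/0.4,"twist",tw/60,"F",s["contact_force"],"op",s["opening"])
E
python3 - <<'E'
from h import *
s=robot.observe();print(toolR(s))
plan([.4835,-.1986,.30],82.6)
plan([.462,.161,.15],93.4)
E
```

```text
[[-0.0002  0.2569 -0.9664]
 [ 0.0011 -0.9664 -0.2569]
 [-1.     -0.0011 -0.0001]]
cur psi -75.11166936604629 twist deg 22.288330633953706 or -157.7116693660463
pos [ 0.1349 -0.5071  0.2262] q [-1.457   0.3425  1.5248 -0.      1.2754 -0.146 ] t 0.15 dist 471.3385259527092
inc [-0.1837 -0.5216 -1.0405] twist 0.37147217723256176 F [ 0.0695  0.0131 -0.2446] op 0.09193371413524166
cur psi -75.11166936604629 twist deg 11.488330633953694 or -168.5116693660463
pos [ 0.1349 -0.5071  0.2262] q [-1.457   0.3425  1.5248 -0.      1.2754 -0.146 ] t 0.15 dist 747.7819003023826
inc [ 0.1922 -1.4038 -1.2195] twist 0.19147217723256157 F [ 0.0695  0.0131 -0.2446] op 0.09193371413524166
```

>>> move_arm(
  increments=[
    [-0.27, -0.42, -0.84, 0.37],
    [-0.27, -0.42, -0.84, 0.37],
    [-0.27, -0.42, -0.84, 0.37],
    [-0.27, -0.42, -0.84, 0.37],
    [-0.27, -0.42, -0.84, 0.37],
  ],
)

```text
time: 0.78
tool_pos: [0.3557, -0.312, 0.3115]
tool_rot: [1.728, 1.571, -1.541]
contact_force: [0.9, -1.7, -0.5]
opening: 0.092
```

```bash
python3 - <<'E'
from h import *
plan([.4835,-.1986,.33],82.6)
E
```

```text
cur psi -97.332823464296 twist deg 0.06717653570399307 or -179.932823464296
pos [ 0.3557 -0.312   0.3115] q [-0.8821  0.1895  1.4983 -0.0001  1.4537  0.8167] t 0.775 dist 171.80939735309616
inc [-0.0463 -0.3218 -0.2806] twist 0.0011196089283998845 F [ 0.8997 -1.6781 -0.5312] op 0.09199457215973852
```

>>> move_arm(
  increments=[
    [-0.046, -0.32, -0.28, 0],
    [-0.046, -0.32, -0.28, 0],
    [-0.046, -0.32, -0.28, 0],
    [-0.046, -0.32, -0.28, 0],
  ],
)

```text
time: 1.27
tool_pos: [0.4837, -0.1985, 0.3291]
tool_rot: [-1.604, 1.57, 1.414]
contact_force: [-0.6, 0.4, 0.5]
opening: 0.0922
```

```bash
python3 - <<'E'
from h import *
s,im=snap("wrist","w1")
c=wristcam(s);print(s["tool_pos"],proj(c,[s["tool_pos"],[.4835,-.1986,.2212],[.4835,-.1986,.245],[.4835,-.1986,.25]]))
snap("top","t1");snap("side","s1")
E
```

```text
[ 0.4837 -0.1985  0.3291] [[282.0909 260.2998]
 [282.1494 203.9018]
 [282.1625 212.4704]
 [282.1656 214.4686]]
```

View pics/w1.png

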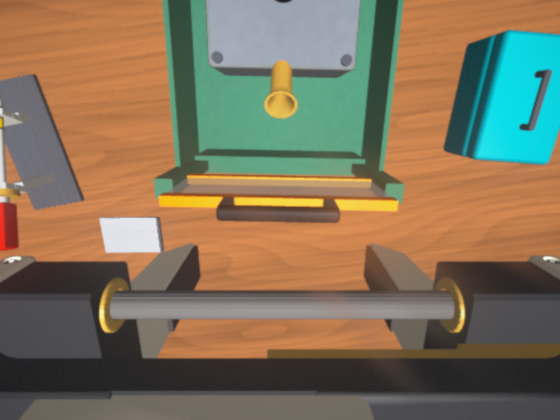

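```bash
python3 - <<'E'
from h import *
s=robot.observe();c=wristcam(s)
T=P["top"];S=P["side"]
print(tri((T,321.3,224.7),(S,310.8,164),(c,278.5,213)))
print(tri((T,321.3,224.7),(c,278.5,213)));print(tri((S,310.8,164),(c,278.5,213)))
print("ends",tri((T,303.8,222.4),(c,218,213)),tri((T,338.8,227),(c,339,213.5)))
# mouth
print("mouth",tri((T,320,200.5),(S,282.3,180),(c,281,104)),tri((T,320,200.5),(c,281,104)))
crop(cv2.imread("pics/s1.png"),240,130,100,90,6,"s1u")
im=cv2.imread("pics/w1.png");crop(im,200,50,150,180,3,"w1c")
E
```

```text
(array([ 0.4805, -0.1967,  0.2265]), [np.float64(2.7840840547459367), np.float64(3.8287649774455743), np.float64(5.359584087372649)])
(array([ 0.4808, -0.1971,  0.2428]), [np.float64(1.1983240197014595), np.float64(1.1983240197013945)])
(array([ 0.4791, -0.196 ,  0.2258]), [np.float64(4.4009052480857145), np.float64(4.400905248085671)])
ends (array([ 0.488 , -0.149 ,  0.2451]), [np.float64(1.174014273521665), np.float64(1.1740142735216597)]) (array([ 0.4734, -0.2455,  0.242 ]), [np.float64(1.6806883345875638), np.float64(1.6806883345874446)])
mouth (array([ 0.5666, -0.2098,  0.1351]), [np.float64(1.3020843117847227), np.float64(1.0620077127710301), np.float64(2.1248354052738603)]) (array([ 0.5658, -0.2097,  0.1375]), [np.float64(1.6626170324725569), np.float64(1.6626170324725384)])
```

View pics/w1c.png

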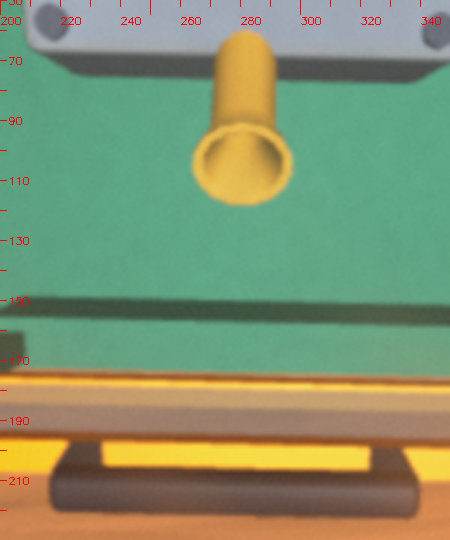

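View pics/s1u.png

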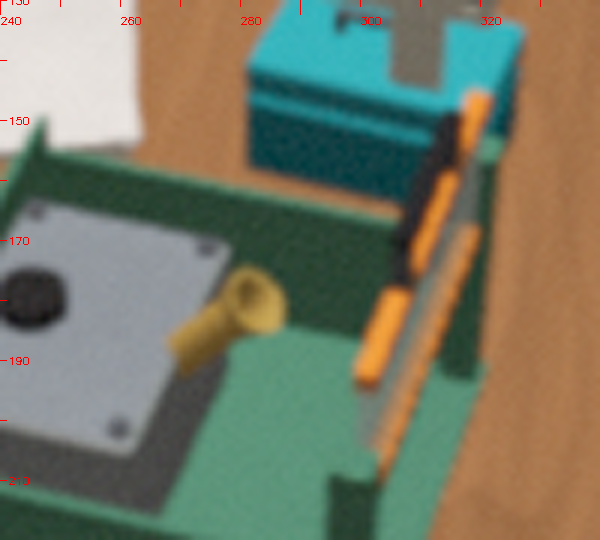

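>>> move_arm(
  increments=[
    [0.1, -0.004, 0.007, 0],
    [0.165, -0.004, 0.007, 0],
    [0.165, -0.004, 0.007, 0],
    [0.165, -0.004, 0.007, 0],
  ],
  gripper=1,
  squeeze=20,
)

```text
time: 1.92
tool_pos: [0.4795, -0.1999, 0.2646]
tool_rot: [2.663, 1.569, -0.607]
contact_force: [1.0, -0.3, -0.2]
opening: 0.0564
```

>>> move_arm(
  increments=[
    [0.02, 0, 0, 0],
    [0.04, 0, 0, 0],
    [0.06, 0, 0, 0],
    [0.08, 0, 0, 0],
    [0.1, 0, 0, 0],
  ],
)

```text
time: 2.55
tool_pos: [0.4799, -0.199, 0.2235]
tool_rot: [2.696, 1.569, -0.573]
contact_force: [0.2, -0.1, 3.5]
opening: 0.0064
```

>>> move_arm(
  increments=[
    [0.03, 0, 0, 0],
    [0.06, 0, 0, 0],
    [0.09, 0, 0, 0],
    [0.12, 0, 0, 0],
    [0.15, 0, 0, 0],
  ],
)

```text
time: 3.18
tool_pos: [0.48, -0.1991, 0.1634]
tool_rot: [2.689, 1.569, -0.58]
contact_force: [-0.0, -0.4, 5.1]
opening: 0.0005
```

>>> move_arm(
  increments=[
    [0.02, 0, 0, 0],
    [0.04, 0, 0, 0],
    [0.06, 0, 0, 0],
    [0.065, 0, 0, 0],
    [0.065, 0, 0, 0],
  ],
)

```text
time: 3.8
tool_pos: [0.4793, -0.1988, 0.1372]
tool_rot: [-0.072, 1.57, 2.942]
contact_force: [0.3, -0.0, 1.6]
opening: 0.0007
```

>>> move_arm(
  increments=[
    [0.01, 0, 0, 0],
    [0.02, 0, 0, 0],
    [0.02, 0, 0, 0],
  ],
)

```text
time: 4.18
tool_pos: [0.4797, -0.199, 0.1356]
tool_rot: [2.61, 1.566, -0.659]
contact_force: [-15.3, 7.5, 51.3]
opening: 0.0004
```

```bash
python3 - <<'E'
from h import *
s,im=snap("side","s2");print(s["tool_pos"],s["contact_force"])
crop(im,240,130,100,90,6,"s2u")
E
```

```text
[ 0.4797 -0.199   0.1356] [-15.2763   7.4914  51.3032]
```

View pics/s2u.png

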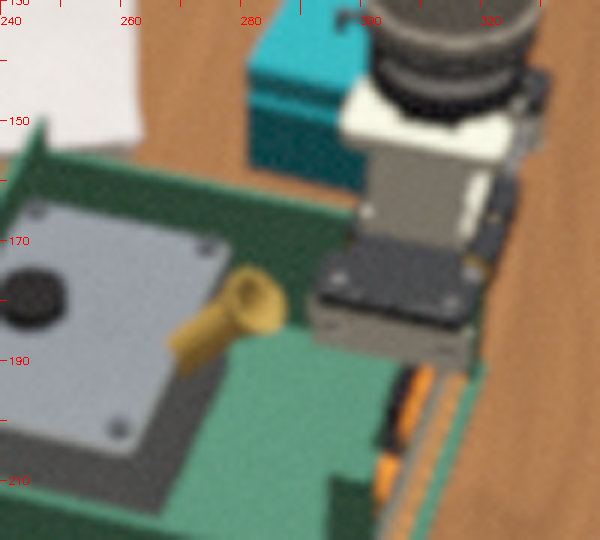

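>>> move_arm(
  increments=[
    [-0.15, 0, 0, 0],
    [-0.4, 0, 0, 0],
    [-0.4, 0, 0, 0],
  ],
)

```text
time: 4.6
tool_pos: [0.4793, -0.1988, 0.2922]
tool_rot: [2.606, 1.568, -0.664]
contact_force: [-0.2, 0.4, 0.4]
opening: 0.0003
```

```bash
python3 - <<'E'
from h import *
plan([.462,.161,.24],93.4)
E
```

```text
cur psi -97.30938955344739 twist deg -10.709389553447409 or 169.2906104465526
pos [ 0.4793 -0.1988  0.2922] q [-0.5408  0.2863  1.4223 -0.0003  1.4307  1.1576] t 4.6 dist 364.02252411167666
inc [ 0.1292 -0.8869  0.1577] twist -0.17848982589079015 F [-0.1621  0.4115  0.3596] op 0.00033629479628812333
```

>>> move_arm(
  increments=[
    [0.0, -0.17, 0.0, -0.178],
    [0.13, -0.4, 0.158, -0.178],
    [0.13, -0.887, 0.158, -0.178],
    [0.13, -0.887, 0.158, -0.178],
    [0.13, -0.887, 0.158, -0.178],
  ],
  gripper=0,
)

```text
time: 5.22
tool_pos: [0.4611, 0.1027, 0.2432]
tool_rot: [0.221, 1.569, -2.863]
contact_force: [1.0, 0.1, 0.0]
opening: 0.0457
```

>>> move_arm(
  increments=[
    [0, -0.25, 0, 0],
    [0, -0.25, 0, 0],
  ],
)

```text
time: 5.48
tool_pos: [0.4549, 0.2032, 0.2431]
tool_rot: [0.177, 1.569, -2.904]
contact_force: [0.3, 0.6, -0.2]
opening: 0.0656
```

```bash
python3 - <<'E'
from h import *
plan([.462,.161,.24],93.4)
s,im=snap("wrist","w3");crop(im,180,60,200,200,3,"w3c")
E
```

```text
cur psi -86.50791017550401 twist deg 0.0920898244959858 or -179.907910175504
pos [0.4549 0.2032 0.2431] q [0.2662 0.2811 1.5654 0.0001 1.2973 1.776 ] t 5.475 dist 42.93941226086991
inc [ 0.0077  0.1065 -0.0113] twist 0.0015348304082664298 F [ 0.3036  0.5655 -0.1608] op 0.06555517353387892
```

View pics/w3.png

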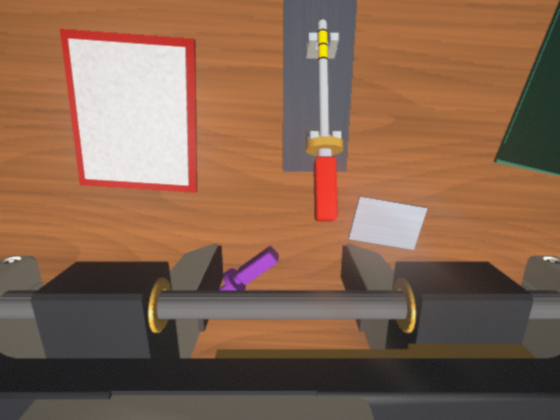

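View pics/w3c.png

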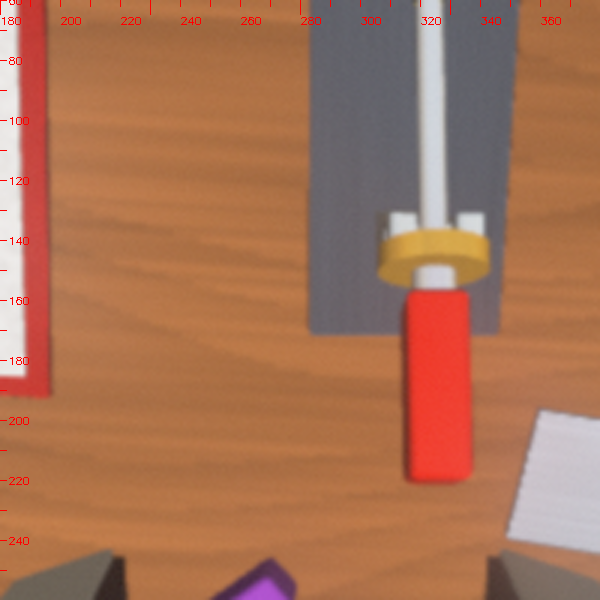

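```bash
python3 - <<'E'
from h import *
s=robot.observe();c=wristcam(s)
a=atz(c,326,188,.119);b=atz(c,322.5,24,.036);print(a,b,np.degrees(np.arctan2((b-a)[1],(b-a)[0])))
print(atz(c,324.8,141,.09+.018))
T=P["top"]
print("tri end of handle top",tri((T,199.8,246.8),(c,326,219)))
print("tri",tri((T,200.2,227),(c,325,146)),tri((T,201,193.3),(c,322.5,22)))
E
```

```text
[0.467  0.1669 0.119 ] [0.6188 0.1753 0.036 ] 3.1821835861628944
[0.5082 0.1708 0.108 ]
tri end of handle top (array([0.4377, 0.1622, 0.1175]), [np.float64(1.8326444854298711), np.float64(1.8326444854298336)])
tri (array([0.5021, 0.1661, 0.0838]), [np.float64(1.2646616904049248), np.float64(1.264661690404861)]) (array([0.6242, 0.1739, 0.0194]), [np.float64(0.2959433872126332), np.float64(0.29594338721283747)])
```

```bash
python3 - <<'E'
from h import *
plan([.462,.1645,.20],93.3)
E
```

```text
cur psi -86.43793601250403 twist deg 0.262063987495992 or -179.737936012504
pos [0.4546 0.2062 0.2431] q [0.2706 0.2823 1.5637 0.0025 1.2972 1.7786] t 5.525 dist 60.43561894594163
inc [ 0.1075  0.1055 -0.0122] twist 0.0043677331249332004 F [-1.7264  2.7648 -0.5134] op 0.06975298779160831
```

>>> move_arm(
  increments=[
    [0.1, 0.105, -0.012, 0],
    [0.107, 0.105, -0.012, 0],
    [0.107, 0.105, -0.012, 0],
    [0.107, 0.105, -0.012, 0],
  ],
)

```text
time: 6.02
tool_pos: [0.4639, 0.1595, 0.2018]
tool_rot: [-2.964, 1.569, 0.236]
contact_force: [0.1, -0.2, 0.5]
opening: 0.0918
```

```bash
python3 - <<'E'
from h import *
s,im=snap("wrist","w4");crop(im,180,60,200,200,3,"w4c");c=wristcam(s);print(s["qvel"])
plan([.462,.1645,.20],93.3)
print(proj(c,[s["tool_pos"]]))
E
```

```text
[ 0.0047 -0.0042 -0.0017 -0.0013 -0.0043 -0.0027]
cur psi -86.61383507041691 twist deg 0.08616492958310573 or -179.9138350704169
pos [0.4639 0.1596 0.2018] q [0.175  0.3011 1.6569 0.0001 1.182  1.6866] t 6.075 dist 5.560266389677076
inc [ 0.0046 -0.0125  0.004 ] twist 0.0014360821597184288 F [ 0.4925 -0.2805 -1.2614] op 0.09182880282882824
[[282.3127 260.3874]]
```

View pics/w4.png

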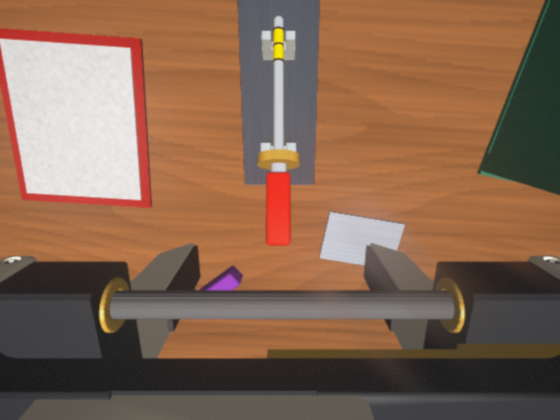

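>>> move_arm(
  increments=[
    [0.1, -0.0065, 0.005, 0],
    [0.2, -0.0065, 0.005, 0],
    [0.28, -0.0065, 0.005, 0],
    [0.28, -0.0065, 0.005, 0],
  ],
)

```text
time: 6.58
tool_pos: [0.4601, 0.1617, 0.0878]
tool_rot: [0.133, 1.567, -2.95]
contact_force: [0.1, 1.1, 0.6]
opening: 0.0918
```

```bash
python3 - <<'E'
from h import *
s,im=snap("side","s5");print(s["tool_pos"],s["contact_force"])
crop(im,225,250,120,90,6,"s5c")
snap("wrist","w5")
E
```

```text
[0.4601 0.1617 0.0878] [0.1399 1.0704 0.6181]
```

View pics/s5c.png

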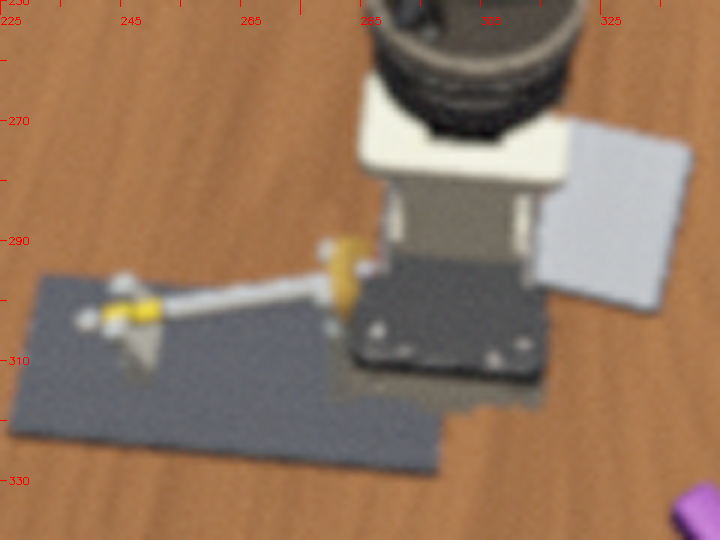

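View pics/w5.png

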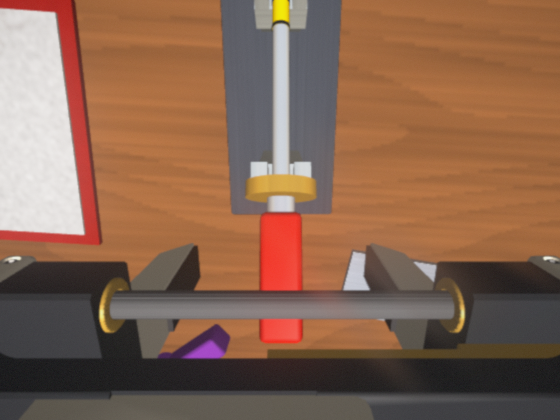

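>>> move_arm(
  increments=[
    [0, 0, 0, 0],
    [0, 0, 0, 0],
    [0, 0, 0, 0],
    [0, 0, 0, 0],
    [0, 0, 0, 0],
  ],
  gripper=1,
  squeeze=40,
)

```text
time: 7.3
tool_pos: [0.4614, 0.1616, 0.0891]
tool_rot: [2.072, 1.571, -1.011]
contact_force: [-1.3, -0.2, -0.0]
opening: 0.0464
```

>>> move_arm(
  increments=[
    [0, 0, 0, 0],
    [0, 0, 0, 0],
    [0, 0, 0, 0],
  ],
)

```text
time: 7.68
tool_pos: [0.4613, 0.1617, 0.089]
tool_rot: [0.438, 1.571, -2.645]
contact_force: [0.2, -0.2, -0.1]
opening: 0.0196
```

>>> move_arm(
  increments=[
    [-0.03, 0, 0, 0],
    [-0.06, 0, 0, 0],
    [-0.1, 0, 0, 0],
    [-0.15, 0, 0, 0],
    [-0.2, 0, 0, 0],
  ],
)

```text
time: 8.3
tool_pos: [0.4614, 0.1616, 0.1706]
tool_rot: [3.121, 1.57, 0.038]
contact_force: [-0.1, -0.3, -0.8]
opening: 0.0197
```

```bash
python3 - <<'E'
from h import *
s,im=snap("side","s6");print(s["tool_pos"],s["contact_force"],s["opening"])
crop(im,225,220,120,110,6,"s6c")
snap("wrist","w6")
E
```

```text
[0.4614 0.1616 0.1706] [-0.121  -0.3157 -0.8497] 0.019710603797951042
```

View pics/s6c.png

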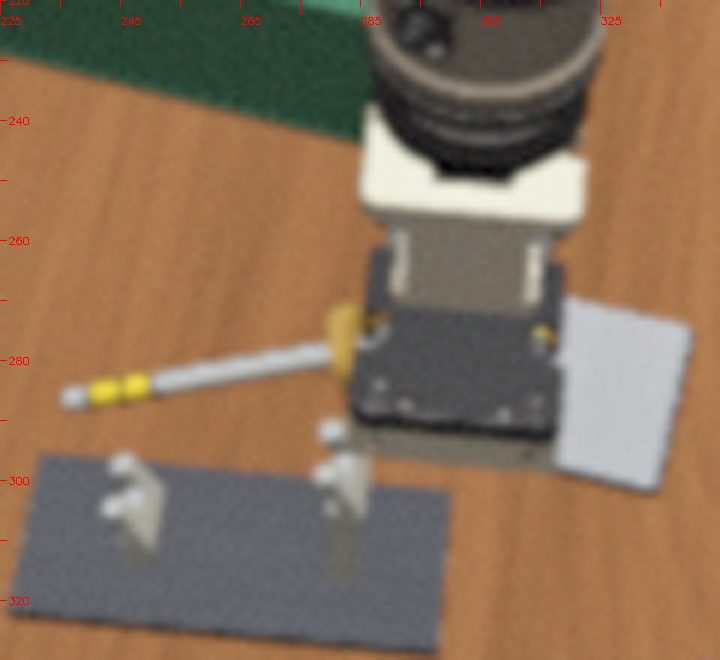

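View pics/w6.png

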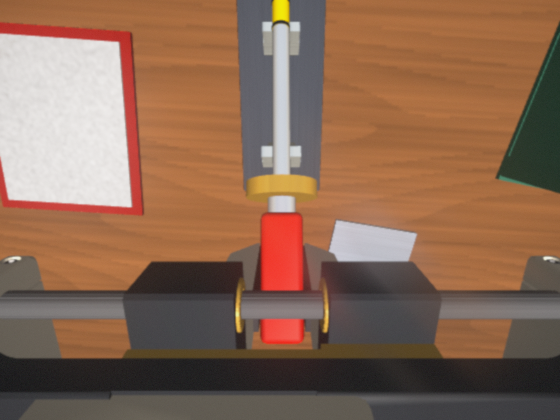

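```bash
python3 - <<'E'
from h import *
plan([.48,.04,.185],82)
E
```

```text
cur psi -86.63201255520451 twist deg 11.367987444795517 or -168.63201255520448
pos [0.4628 0.1619 0.1717] q [ 0.1802  0.3304  1.7058 -0.0001  1.1     1.6922] t 8.4 dist 123.85382374444126
inc [-0.0332  0.3068 -0.0253] twist 0.18946645741325863 F [ 0.6122 -0.7809 -0.6009] op 0.0196870895355618
```

>>> move_arm(
  increments=[
    [-0.033, 0.08, -0.01, 0.06],
    [-0.033, 0.16, -0.025, 0.12],
    [-0.033, 0.24, -0.025, 0.19],
    [-0.033, 0.307, -0.025, 0.19],
    [-0.033, 0.307, -0.025, 0.19],
  ],
)

```text
time: 9.02
tool_pos: [0.4784, 0.0383, 0.1819]
tool_rot: [0.534, 1.57, -2.751]
contact_force: [0.8, -0.0, -1.1]
opening: 0.0198
```

>>> move_arm(
  increments=[
    [0.07, 0, 0, 0],
    [0.14, 0, 0, 0],
    [0.17, 0, 0, 0],
    [0.17, 0, 0, 0],
  ],
)

```text
time: 9.52
tool_pos: [0.4781, 0.0402, 0.1138]
tool_rot: [0.043, 1.569, 3.045]
contact_force: [-0.1, 0.2, -0.0]
opening: 0.0197
```

Now loosen gradually; the table will stop the tip at about 50°.

>>> move_arm(
  increments=[
    [0, 0, 0, 0],
    [0, 0, 0, 0],
    [0, 0, 0, 0],
  ],
  squeeze=5,
)

```text
time: 9.9
tool_pos: [0.4789, 0.0396, 0.1148]
tool_rot: [3.137, 1.57, -0.145]
contact_force: [0.6, -0.3, -0.9]
opening: 0.0198
```

```bash
python3 - <<'E'
from h import *
s,im=snap("side","s7");print(s["tool_pos"],s["contact_force"],s["opening"])
crop(im,225,180,120,110,6,"s7c")
snap("wrist","w7")
E
```

```text
[0.4789 0.0396 0.1148] [ 0.6011 -0.2621 -0.8577] 0.019798731880298497
```

View pics/s7c.png

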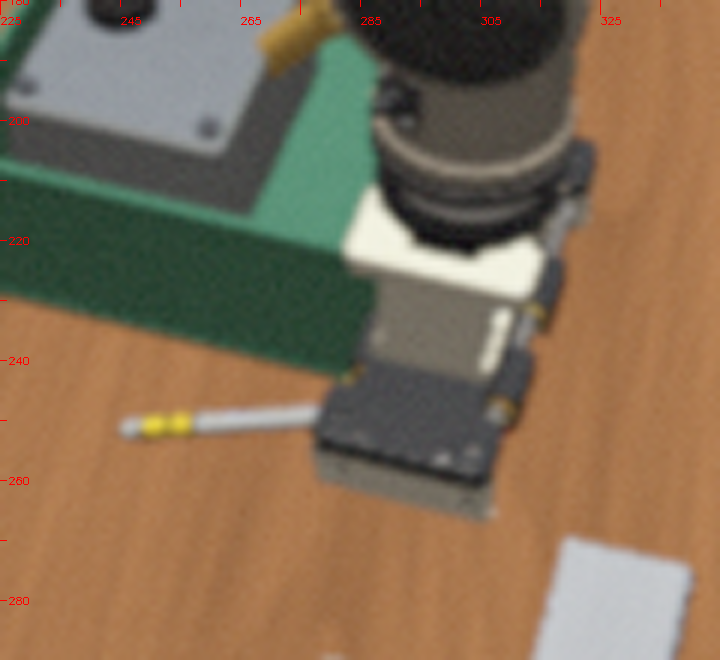

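View pics/w7.png

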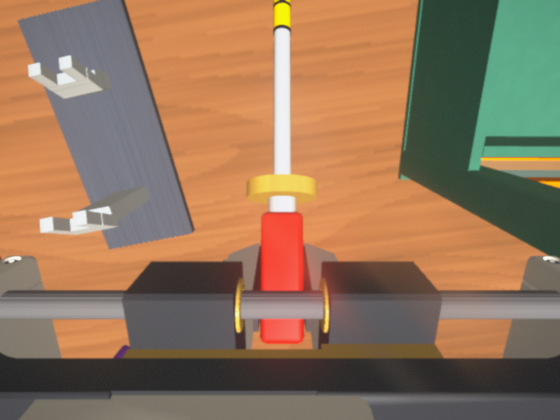

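>>> move_arm(
  increments=[
    [0, 0, 0, 0],
    [0, 0, 0, 0],
    [0, 0, 0, 0],
    [0, 0, 0, 0],
  ],
  squeeze=3,
)

```text
time: 10.5
tool_pos: [0.4786, 0.0396, 0.1142]
tool_rot: [2.359, 1.571, -0.923]
contact_force: [-0.3, 0.2, -0.8]
opening: 0.02
```

```bash
python3 - <<'E'
from h import *
snap("wrist","w8")
E
```

```text
(no output)
```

View pics/w8.png

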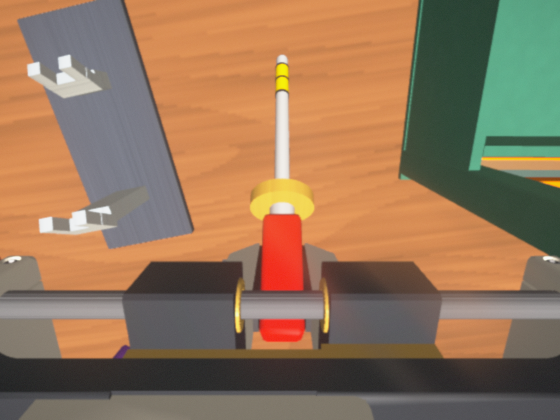

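```bash
cat >> h.py <<'E'
def tippix(L=.175,angs=range(0,95,5),g=.019,off=0):
    s=robot.observe();c=wristcam(s);R=toolR(s)
    for a in angs:
        r=np.radians(a)
        X=s["tool_pos"]+R@np.array([-g+L*np.sin(r)-off*np.cos(r),0,-(L*np.cos(r))-off*np.sin(r)])
        print(a,proj(c,X)[0].round(1),X.round(4))
E
python3 - <<'E'
from h import *
tippix(angs=range(-5,75,5))
E
```

```text
-5 [ 282.  -239.4] [0.6512 0.0153 0.1485]
0 [ 282.  -193.5] [0.6519 0.0152 0.1333]
5 [ 282.  -154.1] [0.6512 0.0153 0.118 ]
10 [ 282.  -119.7] [0.6492 0.0155 0.1029]
15 [282.  -89.1] [0.646 0.016 0.088]
20 [281.9 -61.5] [0.6414 0.0166 0.0734]
25 [281.9 -36.4] [0.6356 0.0174 0.0593]
30 [281.9 -13.3] [0.6287 0.0184 0.0458]
35 [281.9   8.3] [0.6205 0.0196 0.0329]
40 [281.9  28.4] [0.6113 0.0209 0.0208]
45 [281.9  47.4] [0.6011 0.0223 0.0095]
50 [281.9  65.4] [ 0.59    0.0239 -0.0008]
55 [281.9  82.7] [ 0.578   0.0256 -0.0101]
60 [281.9  99.2] [ 0.5653  0.0274 -0.0183]
65 [281.9 115.3] [ 0.5518  0.0293 -0.0253]
70 [281.9 130.8] [ 0.5379  0.0312 -0.0312]
```

>>> move_arm(
  increments=[
    [0, 0, 0, 0],
    [0, 0, 0, 0],
  ],
  squeeze=40,
)

```text
time: 10.8
tool_pos: [0.4786, 0.0396, 0.1143]
tool_rot: [2.82, 1.571, -0.461]
contact_force: [-0.6, 0.0, -0.1]
opening: 0.0197
```

>>> move_arm(
  increments=[
    [-0.1, 0, 0, 0],
    [-0.25, 0, 0, 0],
    [-0.4, 0, 0, 0],
    [-0.4, 0, 0, 0],
    [-0.4, 0, 0, 0],
  ],
)

```text
time: 11.42
tool_pos: [0.478, 0.0397, 0.2734]
tool_rot: [0.132, 1.57, 3.133]
contact_force: [0.3, 0.4, -0.7]
opening: 0.0199
```

```bash
python3 - <<'E'
from h import *
s=robot.observe()
ux=np.array([np.cos(np.radians(-8)),np.sin(np.radians(-8)),0])
M=np.array([.5665,-.209,.14]);d=ux*np.cos(np.radians(50))-np.array([0,0,np.sin(np.radians(50))])
tip=M-d*.03
a=np.radians(48);g=tip-.175*(ux*np.cos(a)-np.array([0,0,np.sin(a)]))
print("tcp target",g-[0,0,.019],"tip",tip)
plan(g-[0,0,.019],82)
print(atz(P["top"],320,200.5,.14))
snap("wrist","w9")
E
```

```text
tcp target [ 0.4314 -0.19    0.274 ] tip [ 0.5474 -0.2063  0.163 ]
cur psi -98.03760109308787 twist deg -0.03760109308785786 or 179.96239890691214
pos [0.478  0.0397 0.2734] q [-0.0771  0.2241  1.5577 -0.0001  1.3611  1.634 ] t 11.425 dist 234.3723679015436
inc [-0.0015  0.5849  0.0349] twist -0.0006266848847976311 F [ 0.3246  0.4065 -0.6956] op 0.019878791799759602
[ 0.5664 -0.208   0.14  ]
```

View pics/w9.png

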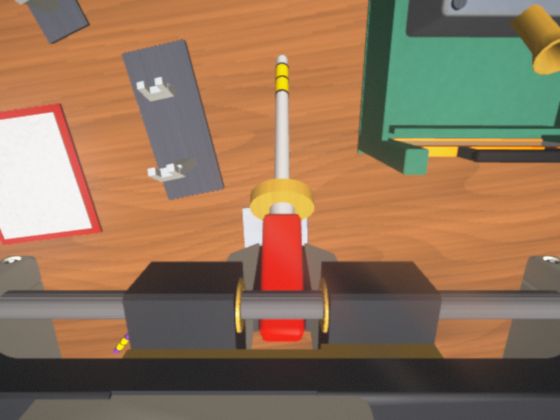

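>>> move_arm(
  increments=[
    [-0.02, 0.13, 0.035, 0],
    [-0.02, 0.26, 0.035, 0],
    [-0.02, 0.4, 0.035, 0],
    [-0.02, 0.53, 0.035, 0],
    [-0.02, 0.585, 0.035, 0],
  ],
)

```text
time: 12.1
tool_pos: [0.4307, -0.1922, 0.2801]
tool_rot: [-0.299, 1.567, 2.7]
contact_force: [-0.0, 1.2, -0.9]
opening: 0.0199
```

>>> move_arm(
  increments=[
    [0, 0, 0, 0],
    [0, 0, 0, 0],
  ],
)

```text
time: 12.35
tool_pos: [0.4317, -0.1892, 0.2812]
tool_rot: [-0.582, 1.568, 2.419]
contact_force: [0.0, 0.1, -1.3]
opening: 0.0195
```

```bash
python3 - <<'E'
from h import *
s,im=snap("wrist","w10");crop(im,200,0,160,130,5,"w10c");print(s["tool_pos"])
s,im=snap("side","s10");crop(im,240,120,110,100,6,"s10c")
tippix(angs=range(44,53))
E
```

```text
[ 0.4317 -0.1892  0.2812]
44 [281.9  43.7] [ 0.5566 -0.2063  0.1791]
45 [281.9  47.4] [ 0.5545 -0.206   0.1769]
46 [281.9  51.1] [ 0.5523 -0.2057  0.1748]
47 [281.9  54.7] [ 0.5501 -0.2054  0.1727]
48 [281.9  58.3] [ 0.5479 -0.2051  0.1706]
49 [281.9  61.9] [ 0.5456 -0.2048  0.1686]
50 [281.9  65.4] [ 0.5433 -0.2045  0.1666]
51 [281.9  68.9] [ 0.541  -0.2041  0.1646]
52 [281.9  72.4] [ 0.5386 -0.2038  0.1627]
```

View pics/w10c.png

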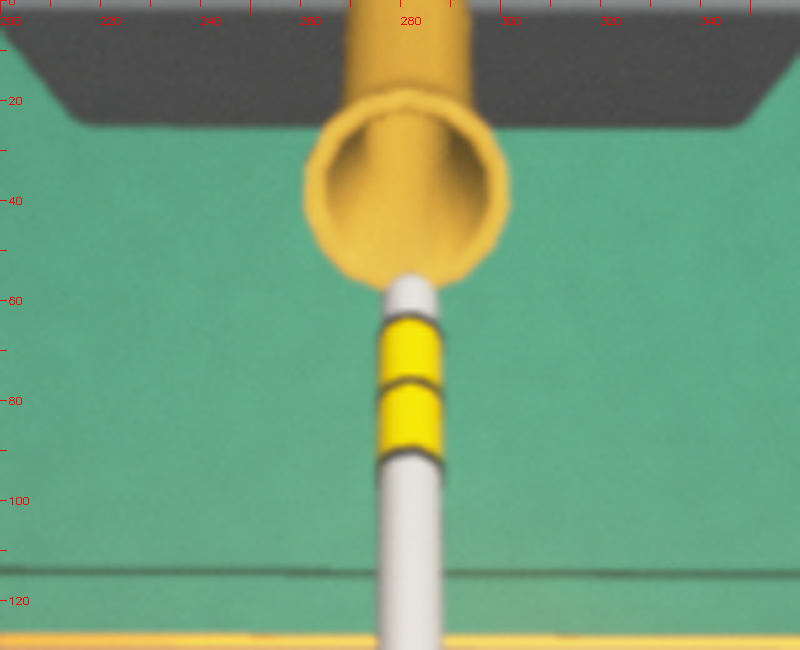

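View pics/s10c.png

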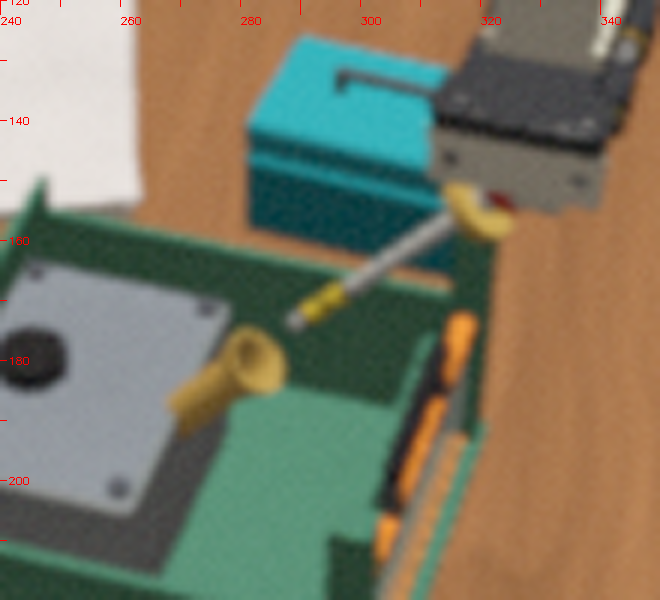

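```bash
python3 - <<'E'
from h import *
s=robot.observe();c=wristcam(s);T=P["top"];S=P["side"]
print("mouth",tri((T,320,200.5),(S,282.4,179.5),(c,281.8,38)),atz(c,281.8,38,.14),atz(S,282.4,179.5,.14))
print("tip",tri((S,287,173.7),(c,281.8,55)))
M=np.array([.566,-.2090,.14])
th=np.radians(np.arange(0,360,30));ux=np.array([np.cos(np.radians(-8)),np.sin(np.radians(-8)),0]);uy=np.array([-ux[1],ux[0],0]);up=ux*np.sin(np.radians(50))+np.array([0,0,np.cos(np.radians(50))])
ring=lambda M,r:M+r*(np.outer(np.cos(th),uy)+np.outer(np.sin(th),up))
q=proj(c,ring(M,.018));print("wrist ring",q.min(0),q.max(0))
q=proj(S,ring(M,.018));print("side ring",q.min(0),q.max(0))
E
```

```text
mouth (array([ 0.5672, -0.208 ,  0.1389]), [np.float64(0.6093200722137097), np.float64(0.10878782826694752), np.float64(0.6956070898353122)]) [ 0.5677 -0.2078  0.14  ] [ 0.5669 -0.2068  0.14  ]
tip (array([ 0.5518, -0.2054,  0.167 ]), [np.float64(1.066914745692969), np.float64(1.066914745692884)])
wrist ring [262.391   17.9057] [304.6262  59.5778]
side ring [278.1905 173.9082] [287.3424 184.2351]
```

>>> move_arm(
  increments=[
    [0.026, 0, -0.009, 0],
    [0.054, 0, -0.033, 0],
    [0.083, 0, -0.057, 0],
    [0.102, 0, -0.073, 0],
    [0.102, 0, -0.073, 0],
  ],
  squeeze=15,
)

```text
time: 13.08
tool_pos: [0.461, -0.194, 0.2404]
tool_rot: [-0.364, 1.569, 2.638]
contact_force: [0.1, 0.0, -0.6]
opening: 0.02
```

```bash
python3 - <<'E'
from h import *
s,im=snap("wrist","w11");crop(im,200,0,160,130,5,"w11c");print(s["tool_pos"],s["contact_force"])
s,im=snap("side","s11");crop(im,240,120,110,100,6,"s11c")
plan([.5386,-.204,.1555],82)
E
```

```text
[ 0.461  -0.194   0.2404] [ 0.0662  0.03   -0.5985]
cur psi -98.03073904337327 twist deg -0.03073904337327349 or 179.96926095662673
pos [ 0.4609 -0.1942  0.2414] q [-0.552   0.2848  1.5649 -0.0001  1.292   1.159 ] t 13.175 dist 116.23842931013112
inc [ 0.2148 -0.0029 -0.1957] twist -0.0005123173895545582 F [-0.0893  0.2273 -0.3845] op 0.01978027590422941
```

View pics/w11c.png

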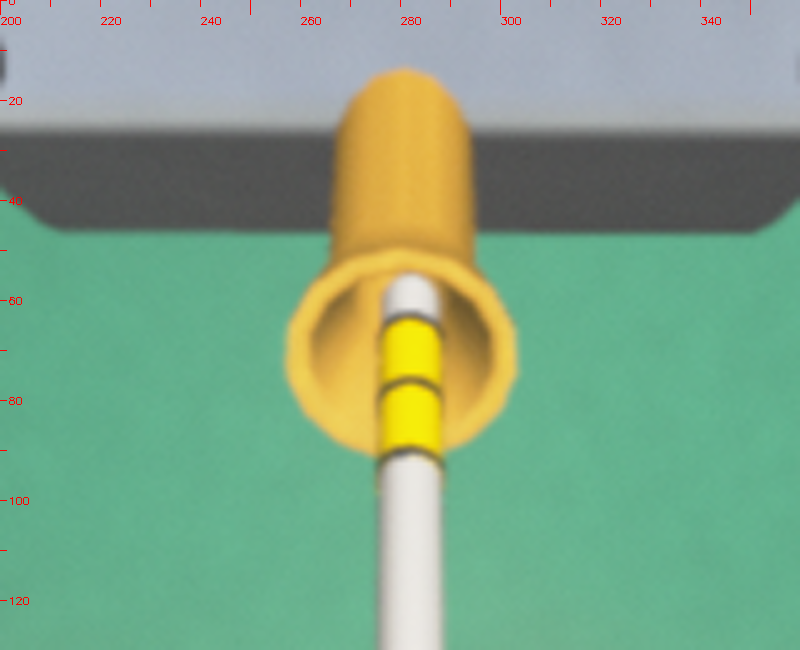

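View pics/s11c.png

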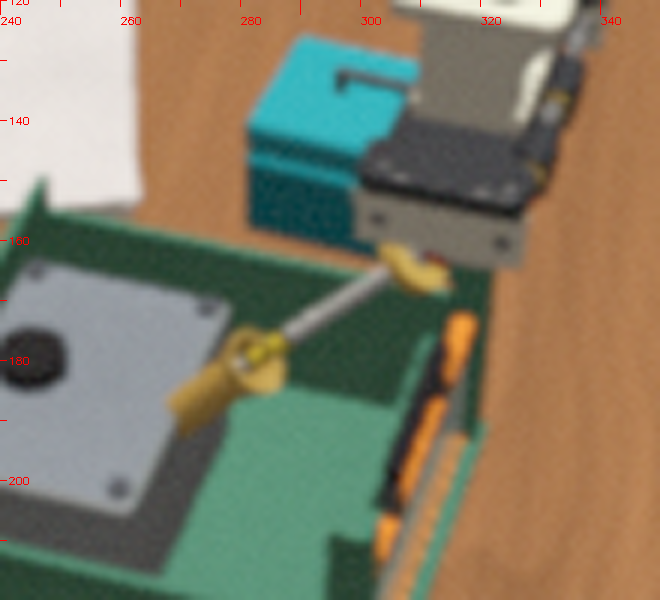

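>>> move_arm(
  increments=[
    [0.03, -0.002, -0.027, 0],
    [0.06, -0.002, -0.054, 0],
    [0.09, -0.002, -0.082, 0],
    [0.09, -0.002, -0.082, 0],
  ],
)

```text
time: 13.68
tool_pos: [0.4937, -0.1977, 0.2037]
tool_rot: [-0.369, 1.568, 2.633]
contact_force: [-0.8, -0.7, -1.8]
opening: 0.0197
```

>>> move_arm(
  increments=[
    [0.03, 0, -0.027, 0],
    [0.06, 0, -0.054, 0],
    [0.08, 0, -0.073, 0],
    [0.08, 0, -0.073, 0],
  ],
)

```text
time: 14.18
tool_pos: [0.5226, -0.2019, 0.1724]
tool_rot: [-0.385, 1.57, 2.616]
contact_force: [-0.9, 0.7, -1.0]
opening: 0.0199
```

```bash
python3 - <<'E'
from h import *
s,im=snap("wrist","w12");crop(im,200,50,160,200,3,"w12c");print(s["tool_pos"],s["contact_force"])
s,im=snap("side","s12");crop(im,240,120,110,100,6,"s12c")
plan([.5386,-.204,.1555],82)
E
```

```text
[ 0.5226 -0.2019  0.1724] [-0.9262  0.7204 -0.9994]
cur psi -98.02862850225013 twist deg -0.028628502250114707 or 179.97137149774989
pos [ 0.5223 -0.202   0.1733] q [-0.5058  0.4523  1.507  -0.0001  1.1828  1.2052] t 14.275 dist 24.198766565110844
inc [ 0.0445 -0.0007 -0.041 ] twist -0.00047714170416857847 F [-0.8789  0.5425 -2.0598] op 0.02003633197766367
```

View pics/w12c.png

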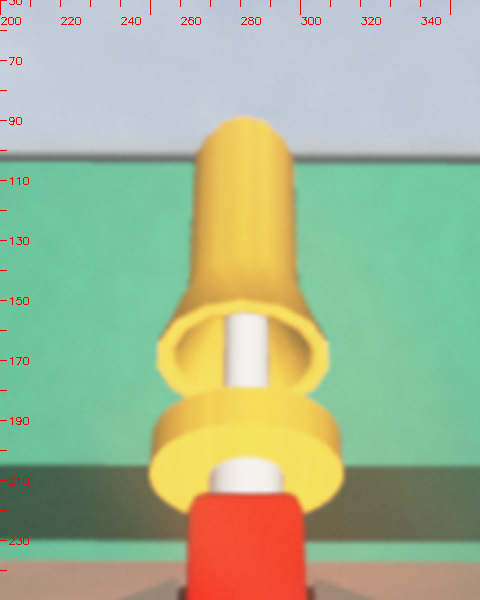

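View pics/s12c.png

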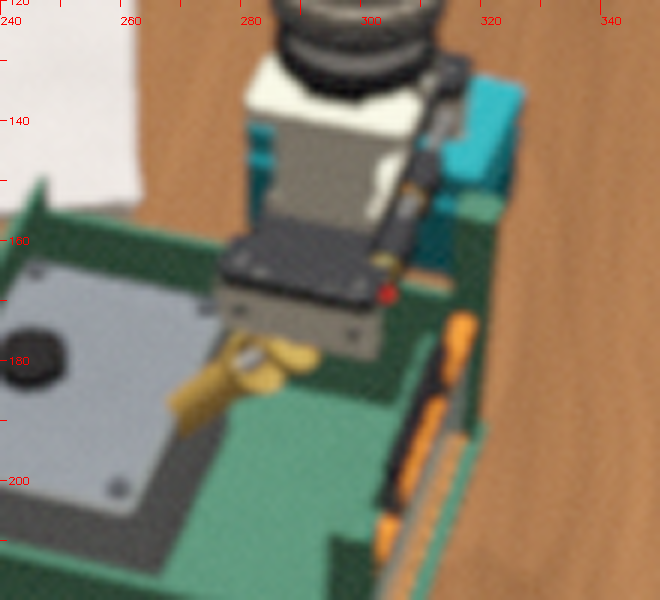

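>>> move_arm(
  increments=[
    [0.015, 0, -0.014, 0],
    [0.03, 0, -0.027, 0],
    [0.04, 0, -0.036, 0],
    [0.045, 0, -0.04, 0],
    [0.045, 0, -0.04, 0],
  ],
)

```text
time: 14.9
tool_pos: [0.5379, -0.2042, 0.157]
tool_rot: [1.217, 1.57, -2.065]
contact_force: [-7.5, 2.8, 11.7]
opening: 0.0197
```

```bash
python3 - <<'E'
from h import *
s,im=snap("wrist","w13");crop(im,200,100,160,160,4,"w13c");print(s["tool_pos"],s["contact_force"])
s,im=snap("side","s13");crop(im,240,120,110,100,6,"s13c")
E
```

```text
[ 0.5379 -0.2042  0.157 ] [-7.458   2.7787 11.7099]
```

View pics/w13c.png

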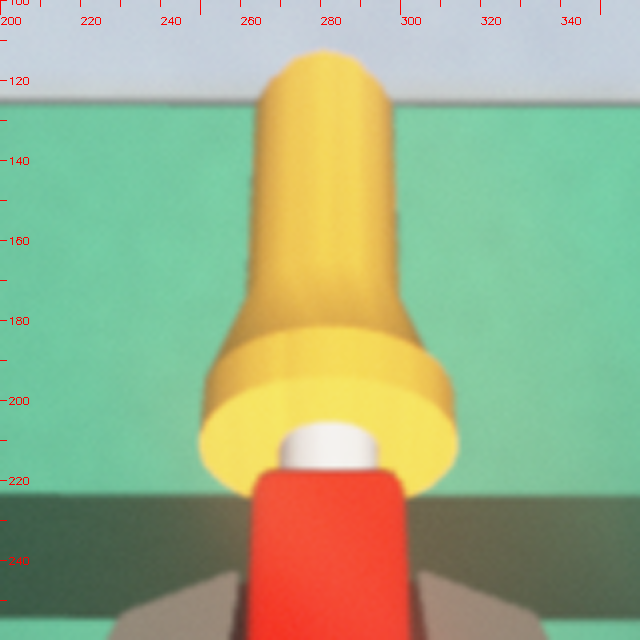

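View pics/s13c.png

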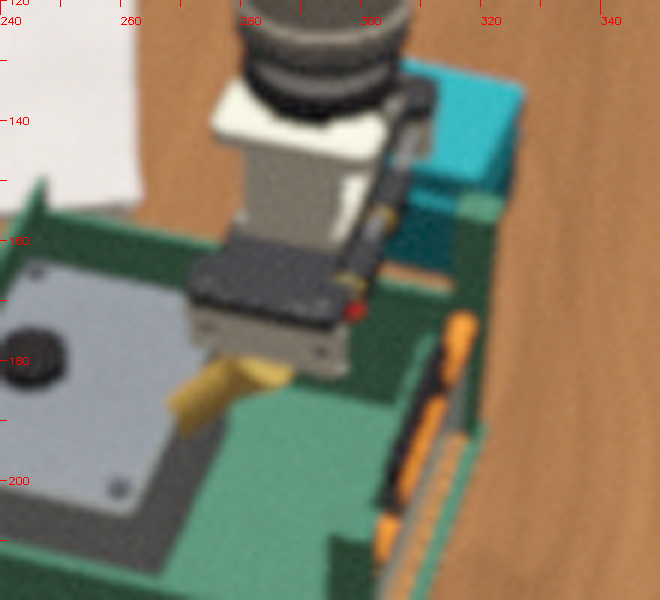

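>>> move_arm(
  increments=[
    [0.003, 0, -0.003, 0],
    [0.003, 0, -0.003, 0],
    [0.003, 0, -0.003, 0],
    [0.003, 0, -0.003, 0],
  ],
)

```text
time: 15.5
tool_pos: [0.5387, -0.2044, 0.1563]
tool_rot: [1.009, 1.57, -2.273]
contact_force: [-9.4, 2.5, 14.5]
opening: 0.0201
```

```bash
python3 - <<'E'
from h import *
s,im=snap("wrist","w14");crop(im,200,100,160,160,4,"w14c");print(s["tool_pos"],s["contact_force"],s["opening"])
tippix(L=.037,angs=range(44,56,2))
tippix(L=.045,angs=range(44,56,2))
E
```

```text
[ 0.5387 -0.2044  0.1563] [-9.3763  2.546  14.5486] 0.020059519743349012
44 [282.1 210.7] [ 0.565  -0.2081  0.1496]
46 [282.1 211.8] [ 0.5641 -0.208   0.1487]
48 [282.1 212.9] [ 0.5632 -0.2079  0.1478]
50 [282.  214.1] [ 0.5622 -0.2077  0.147 ]
52 [282.  215.3] [ 0.5612 -0.2076  0.1462]
54 [282.  216.6] [ 0.5602 -0.2074  0.1454]
44 [282.  197.8] [ 0.5707 -0.2089  0.144 ]
46 [282.  199.2] [ 0.5696 -0.2088  0.1429]
48 [282.  200.6] [ 0.5685 -0.2086  0.1419]
50 [282.  202.1] [ 0.5673 -0.2084  0.1408]
52 [282.  203.6] [ 0.5661 -0.2083  0.1398]
54 [282.  205.2] [ 0.5649 -0.2081  0.1389]
```

View pics/w14c.png

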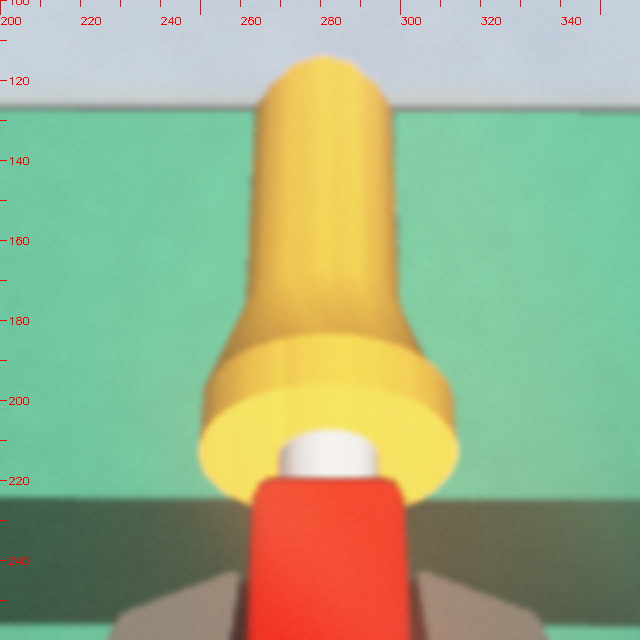

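>>> move_arm(
  increments=[
    [-0.03, 0, 0.025, 0],
    [-0.08, 0, 0.067, 0],
    [-0.14, 0, 0.117, 0],
    [-0.2, 0, 0.168, 0],
    [-0.2, 0, 0.168, 0],
  ],
  squeeze=20,
)

```text
time: 16.18
tool_pos: [0.473, -0.1955, 0.2364]
tool_rot: [2.747, 1.566, -0.536]
contact_force: [-0.5, -0.3, -0.9]
opening: 0.0199
```

>>> move_arm(
  increments=[
    [-0.05, 0, 0.042, 0],
    [-0.1, 0, 0.084, 0],
    [-0.15, 0, 0.126, 0],
    [-0.17, 0, 0.142, 0],
    [-0.17, 0, 0.142, 0],
  ],
)

```text
time: 16.8
tool_pos: [0.417, -0.1873, 0.302]
tool_rot: [2.848, 1.57, -0.434]
contact_force: [-0.5, 0.5, -1.4]
opening: 0.0198
```

```bash
python3 - <<'E'
from h import *
s,im=snap("wrist","w15");print(s["tool_pos"],s["contact_force"],s["opening"])
s,im=snap("side","s15");crop(im,240,110,110,110,6,"s15c")
E
```

```text
[ 0.417  -0.1873  0.302 ] [-0.4967  0.5248 -1.434 ] 0.019790569292032573
```

View pics/w15.png

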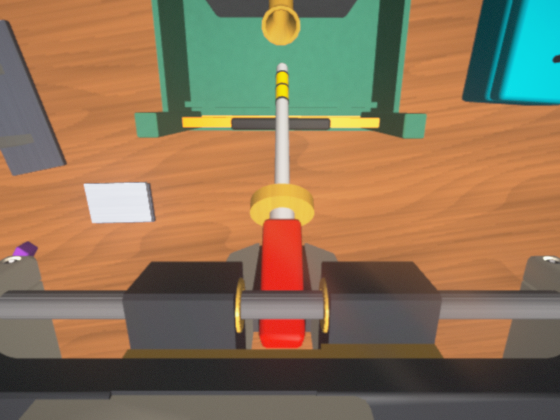

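View pics/s15c.png

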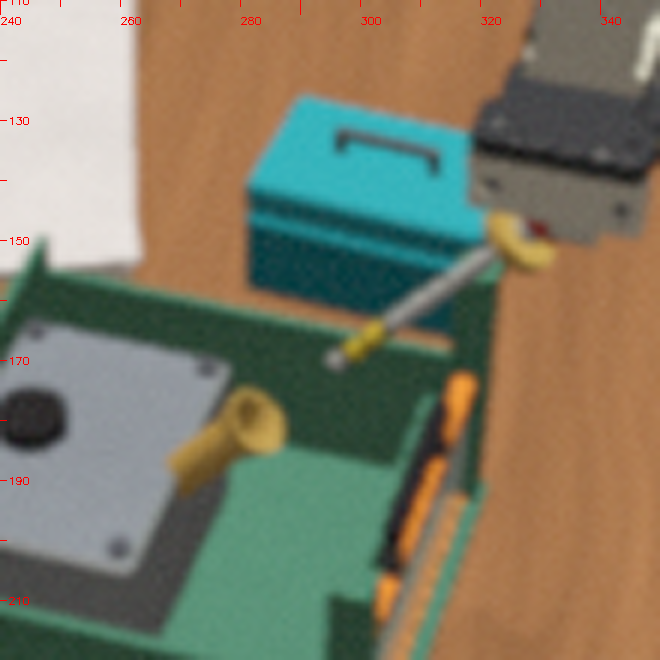

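>>> move_arm(
  increments=[
    [0.06, 0, 0.011, 0],
    [0.12, 0, 0.011, 0],
    [0.178, 0, 0.011, 0],
    [0.178, 0, 0.011, 0],
    [0.178, 0, 0.011, 0],
  ],
)

```text
time: 17.52
tool_pos: [0.4128, -0.1867, 0.2314]
tool_rot: [2.707, 1.57, -0.574]
contact_force: [-0.0, -0.6, -0.5]
opening: 0.02
```

```bash
python3 - <<'E'
from h import *
s,im=snap("wrist","w16");print(s["tool_pos"],s["contact_force"],s["opening"])
M=np.array([.5672,-.208,0]);ux=np.array([np.cos(np.radians(-8)),np.sin(np.radians(-8)),0]);print("unit x",(s["tool_pos"]-M)@ux)
s,im=snap("side","s16");crop(im,240,110,110,110,6,"s16c")
tippix(angs=range(44,56,2))
E
```

```text
[ 0.4128 -0.1867  0.2314] [-0.0147 -0.5651 -0.5477] 0.019998169937214476
unit x -0.15583935365009796
44 [281.9  43.7] [ 0.5377 -0.2045  0.1294]
46 [281.9  51.1] [ 0.5334 -0.2039  0.1251]
48 [281.9  58.3] [ 0.529  -0.2033  0.1209]
50 [281.9  65.4] [ 0.5244 -0.2026  0.1169]
52 [281.9  72.4] [ 0.5197 -0.202   0.1131]
54 [281.9  79.3] [ 0.5149 -0.2013  0.1094]
```

View pics/w16.png

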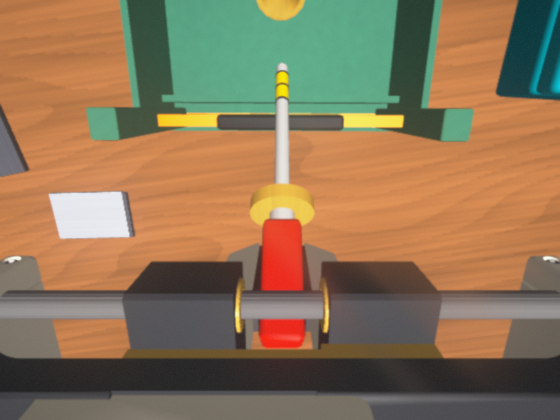

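View pics/s16c.png

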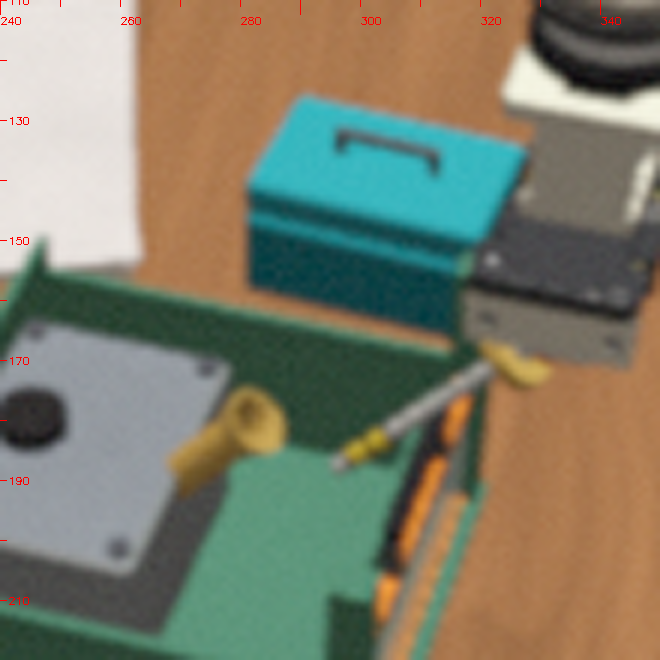

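>>> move_arm(
  increments=[
    [0.045, 0, 0.0, 0],
    [0.062, 0, 0.022, 0],
    [0.079, 0, 0.042, 0],
    [0.1, 0, 0.06, 0],
    [0.12, 0, 0.076, 0],
  ],
  squeeze=8,
)

```text
time: 18.25
tool_pos: [0.3818, -0.1823, 0.1828]
tool_rot: [2.595, 1.57, -0.687]
contact_force: [1.9, 0.3, -0.3]
opening: 0.0201
```

>>> move_arm(
  increments=[
    [0.024, 0, 0.015, 0],
    [0.047, 0, 0.028, 0],
    [0.073, 0, 0.038, 0],
    [0.098, 0, 0.047, 0],
    [0.098, 0, 0.047, 0],
  ],
)

```text
time: 18.88
tool_pos: [0.3627, -0.1792, 0.1429]
tool_rot: [-0.419, 1.568, 2.582]
contact_force: [0.1, -1.0, -0.3]
opening: 0.0197
```

```bash
python3 - <<'E'
from h import *
s,im=snap("wrist","w17");print(s["tool_pos"],s["contact_force"],s["opening"])
M=np.array([.5672,-.208,0]);ux=np.array([np.cos(np.radians(-8)),np.sin(np.radians(-8)),0]);print("unit x",(s["tool_pos"]-M)@ux)
s,im=snap("side","s17");crop(im,240,110,110,110,6,"s17c")
E
```

```text
[ 0.3627 -0.1792  0.1429] [ 0.1184 -1.0352 -0.3328] 0.019717007784857167
unit x -0.20647581382022603
```

View pics/w17.png

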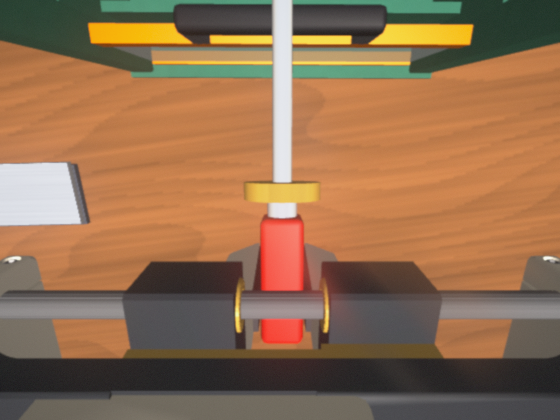

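View pics/s17c.png

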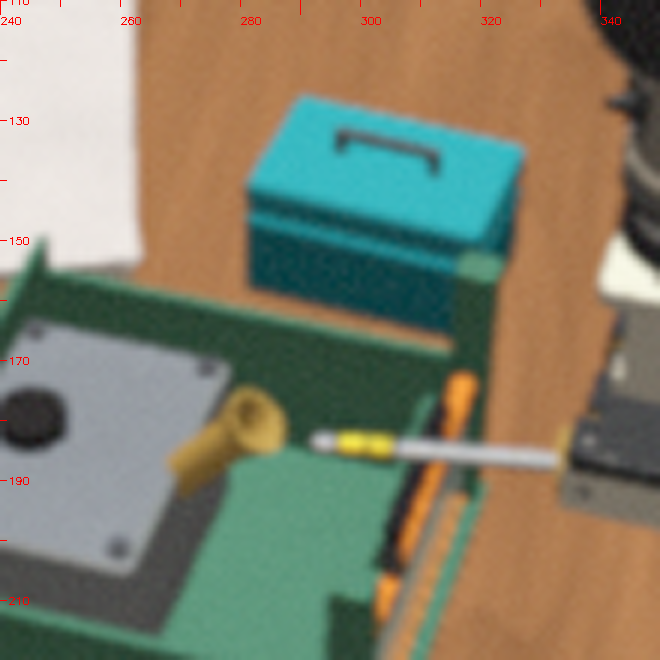

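>>> move_arm(
  increments=[
    [0.018, 0, 0.004, 0],
    [0.036, 0, 0.008, 0],
    [0.053, 0, 0.009, 0],
    [0.053, 0, 0.009, 0],
    [0.053, 0, 0.009, 0],
  ],
)

```text
time: 19.6
tool_pos: [0.3598, -0.179, 0.1225]
tool_rot: [-0.284, 1.57, 2.717]
contact_force: [0.6, 0.2, -0.4]
opening: 0.0199
```

>>> move_arm(
  increments=[
    [0, 0, 0, 0],
    [0, 0, 0, 0],
  ],
  squeeze=40,
)

```text
time: 19.85
tool_pos: [0.36, -0.1791, 0.1227]
tool_rot: [2.075, 1.571, -1.207]
contact_force: [-0.5, 0.1, -0.9]
opening: 0.0196
```

```bash
python3 - <<'E'
from h import *
s,im=snap("wrist","w18");print(s["tool_pos"],s["contact_force"],s["opening"])
tippix(L=.041,angs=range(-8,12,2))
crop(im,200,0,160,260,3,"w18c")
s,im=snap("side","s18");crop(im,280,150,110,80,7,"s18c")
E
```

```text
[ 0.36   -0.1791  0.1227] [-0.5213  0.1023 -0.9023] 0.01955559951511568
-8 [282.1 202.7] [ 0.4002 -0.1848  0.1474]
-6 [282.1 201.4] [ 0.4004 -0.1848  0.146 ]
-4 [282.1 200.2] [ 0.4005 -0.1849  0.1446]
-2 [282.1 199.2] [ 0.4006 -0.1849  0.1431]
0 [282.1 198.2] [ 0.4006 -0.1849  0.1417]
2 [282.1 197.5] [ 0.4006 -0.1849  0.1403]
4 [282.1 196.8] [ 0.4005 -0.1849  0.1388]
6 [282.1 196.2] [ 0.4004 -0.1848  0.1374]
8 [282.1 195.8] [ 0.4002 -0.1848  0.136 ]
10 [282.1 195.4] [ 0.4    -0.1848  0.1346]
```

View pics/w18c.png

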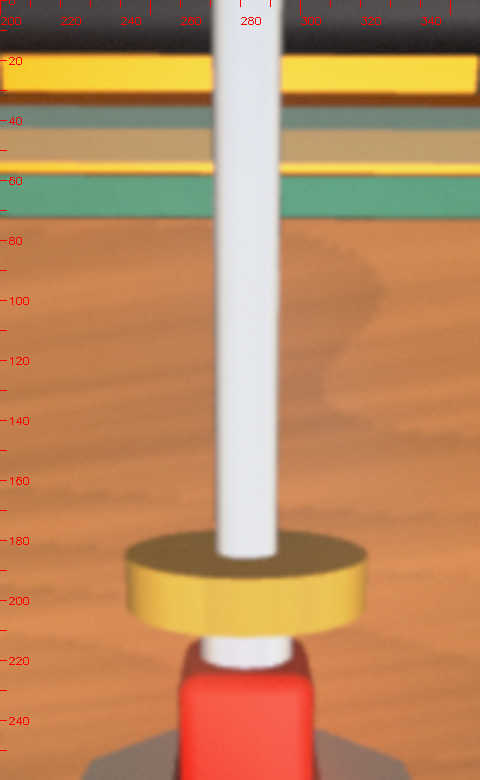

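View pics/s18c.png

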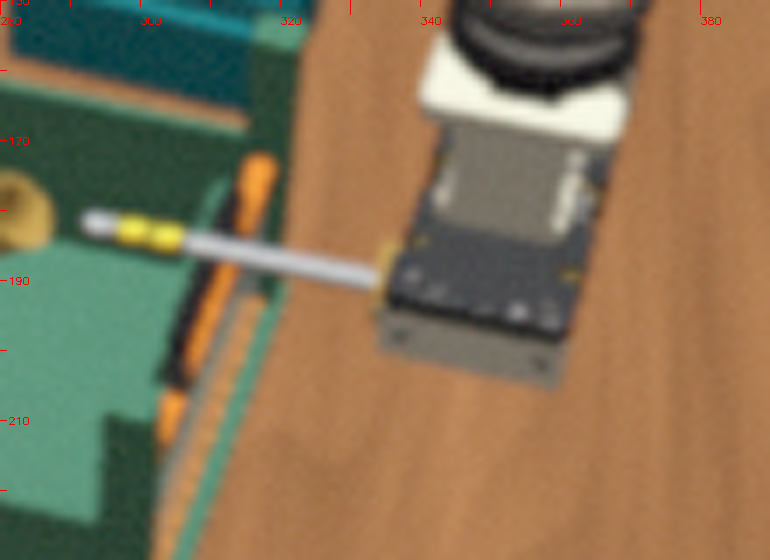

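```bash
python3 - <<'E'
from h import *
s=robot.observe();S=P["side"];R=toolR(s);c=wristcam(s)
for g in(.017,.019,.021,.023):
  for a in(-6,-3,0,3,6):
    r=np.radians(a);d=np.array([np.sin(r),0,-np.cos(r)]);G=np.array([-g,0,0])
    f=lambda L:s["tool_pos"]+R@(G+L*d)
    print(g,a,"tip",proj(S,f(.173))[0].round(1),"collar0",proj(S,f(.045))[0].round(1))
E
```

```text
0.017 -6 tip [294.2 177.4] collar0 [335.2 189.5]
0.017 -3 tip [293.9 179.5] collar0 [335.1 190.1]
0.017 0 tip [293.8 181.7] collar0 [335.  190.7]
0.017 3 tip [293.8 183.9] collar0 [334.9 191.2]
0.017 6 tip [293.9 186.1] collar0 [334.9 191.8]
0.019 -6 tip [294.2 176.9] collar0 [335.3 189.1]
0.019 -3 tip [293.9 179. ] collar0 [335.2 189.6]
0.019 0 tip [293.8 181.2] collar0 [335.1 190.2]
0.019 3 tip [293.8 183.4] collar0 [335.  190.7]
0.019 6 tip [293.9 185.6] collar0 [335.  191.3]
0.021 -6 tip [294.3 176.4] collar0 [335.4 188.6]
0.021 -3 tip [294.  178.5] collar0 [335.2 189.1]
0.021 0 tip [293.8 180.7] collar0 [335.1 189.7]
0.021 3 tip [293.8 182.9] collar0 [335.1 190.3]
0.021 6 tip [293.9 185.1] collar0 [335.  190.8]
0.023 -6 tip [294.3 175.9] collar0 [335.4 188.1]
0.023 -3 tip [294. 178.] collar0 [335.3 188.6]
0.023 0 tip [293.8 180.2] collar0 [335.2 189.2]
0.023 3 tip [293.8 182.4] collar0 [335.1 189.8]
0.023 6 tip [294.  184.6] collar0 [335.1 190.4]
```

>>> move_arm(
  increments=[
    [-0.1, 0, 0, 0],
    [-0.2, 0, 0, 0],
    [-0.3, 0, 0, 0],
    [-0.3, 0, 0, 0],
  ],
)

```text
time: 20.45
tool_pos: [0.3613, -0.1801, 0.2453]
tool_rot: [2.623, 1.564, -0.659]
contact_force: [-0.3, -0.2, -1.5]
opening: 0.0199
```

```bash
python3 - <<'E'
from h import *
plan([.42,.05,.24],126-22)
plan([.373,.2805,.22],126)
E
```

```text
cur psi -98.03182603779263 twist deg -22.031826037792598 or 157.9681739622074
pos [ 0.3613 -0.1801  0.2453] q [-0.6527  0.096   1.7944 -0.      1.2446  1.0582] t 20.45 dist 237.49055361951318
inc [ 0.0117 -0.5901 -0.0649] twist -0.36719710062987665 F [-0.2945 -0.245  -1.5123] op 0.01987941925665888
cur psi -98.03182603779263 twist deg -44.0318260377926 or 135.9681739622074
pos [ 0.3613 -0.1801  0.2453] q [-0.6527  0.096   1.7944 -0.      1.2446  1.0582] t 20.45 dist 461.4001731734144
inc [ 0.0587 -1.1444  0.1322] twist -0.7338637672965433 F [-0.2945 -0.245  -1.5123] op 0.01987941925665888
```

>>> move_arm(
  increments=[
    [0, -0.1, -0.02, -0.06],
    [0, -0.22, -0.05, -0.13],
    [0, -0.35, -0.065, -0.21],
    [0, -0.48, -0.065, -0.29],
    [0, -0.59, -0.065, -0.37],
  ],
)

```text
time: 21.08
tool_pos: [0.4182, 0.0528, 0.2415]
tool_rot: [-0.293, 1.569, 3.1]
contact_force: [0.1, 0.5, -0.8]
opening: 0.0198
```

```bash
python3 - <<'E'
from h import *
plan([.373,.2805,.22],126)
E
```

```text
cur psi -75.64022296637444 twist deg -21.640222966374438 or 158.35977703362556
pos [0.4182 0.0528 0.2415] q [-0.0566  0.1386  1.7555 -0.      1.2493  1.2636] t 21.075 dist 233.11401609659427
inc [ 0.0539 -0.5794 -0.0319] twist -0.3606703827729073 F [ 0.1406  0.5322 -0.8183] op 0.0198029910868704
```

>>> move_arm(
  increments=[
    [0.01, -0.12, -0.005, -0.07],
    [0.03, -0.25, -0.015, -0.15],
    [0.05, -0.38, -0.032, -0.23],
    [0.054, -0.5, -0.032, -0.3],
    [0.054, -0.579, -0.032, -0.36],
  ],
)

```text
time: 21.7
tool_pos: [0.373, 0.2802, 0.2194]
tool_rot: [-0.183, 1.568, -2.696]
contact_force: [0.9, -0.3, -0.6]
opening: 0.0197
```

>>> move_arm(
  increments=[
    [0, 0, 0, 0],
    [0, 0, 0, 0],
    [0, 0, 0, 0],
    [0, 0, 0, 0],
  ],
)

```text
time: 22.2
tool_pos: [0.3748, 0.2779, 0.221]
tool_rot: [1.533, 1.571, -0.986]
contact_force: [-0.4, -0.5, -0.9]
opening: 0.0194
```

```bash
python3 - <<'E'
from h import *
s,im=snap("wrist","w19");plan([.373,.2805,.22],126)
s,im=snap("side","s19");crop(im,190,280,180,140,4,"s19c")
snap("top","t19")
R=toolR(s);C=[.5146,.3834,.008];print("board c",proj(P["side"],C),proj(P["top"],C))
for a in(-6,-3,0,3,6):
    r=np.radians(a);d=np.array([np.sin(r),0,-np.cos(r)])
    f=lambda L:s["tool_pos"]+R@([-.019,0,0]+L*d)
    print(a,f(.175),"side tip",proj(P["side"],f(.175))[0],"collar",proj(P["side"],f(.045))[0],"top tip",proj(P["top"],f(.175))[0],proj(P["top"],f(.045))[0])
E
```

```text
cur psi -54.31953828471277 twist deg -0.3195382847127348 or 179.68046171528727
pos [0.3748 0.278  0.221 ] q [ 0.4738  0.2403  1.6852 -0.0001  1.216   1.4219] t 22.25 dist 3.2591694179335744
inc [ 0.0025 -0.0077 -0.0001] twist -0.00532563807854558 F [ 0.1165 -0.5439 -0.2453] op 0.019366632008838914
board c [[263.1083 395.9924]] [[138.9624 228.0391]]
-6 [0.5162 0.3795 0.2583] side tip [259.0619 346.5554] collar [318.5554 322.0014] top tip [109.8743 217.6711] [138.5703 255.8011]
-3 [0.5167 0.3799 0.2492] side tip [258.8794 348.8464] collar [318.3914 322.6073] top tip [111.0707 217.9023] [138.8189 255.7794]
0 [0.5169 0.38   0.24  ] side tip [258.9305 350.9977] collar [318.2814 323.1873] top tip [112.3482 218.2672] [139.0929 255.7939]
3 [0.5167 0.3799 0.2309] side tip [259.209  353.0057] collar [318.2252 323.7398] top tip [113.7017 218.7617] [139.3913 255.8444]
6 [0.5162 0.3795 0.2217] side tip [259.7084 354.8675] collar [318.2228 324.2635] top tip [115.1258 219.3815] [139.7134 255.9304]
```

View pics/s19c.png

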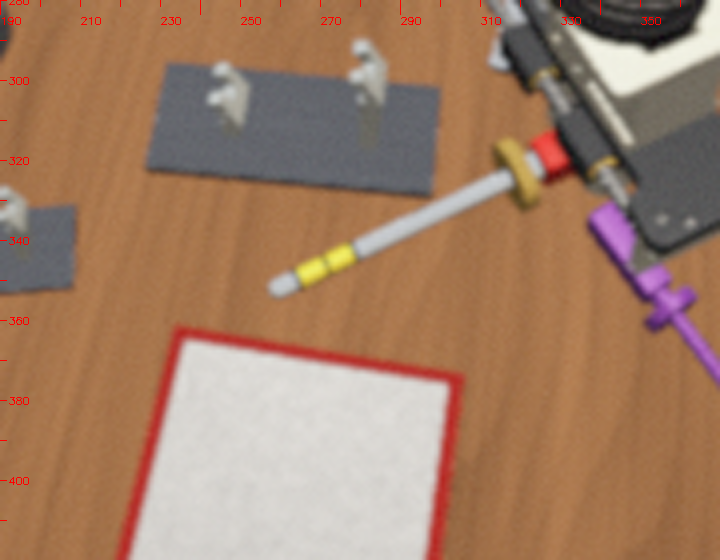

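View pics/t19.png

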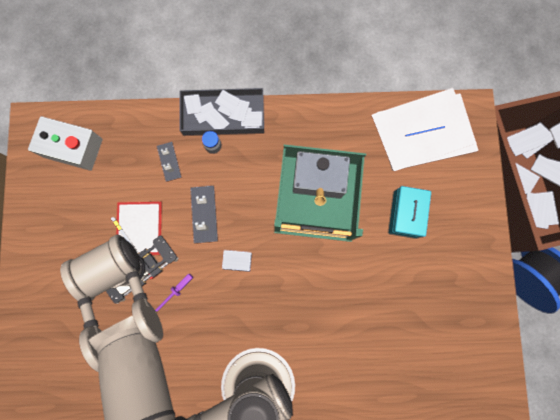

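View pics/w19.png

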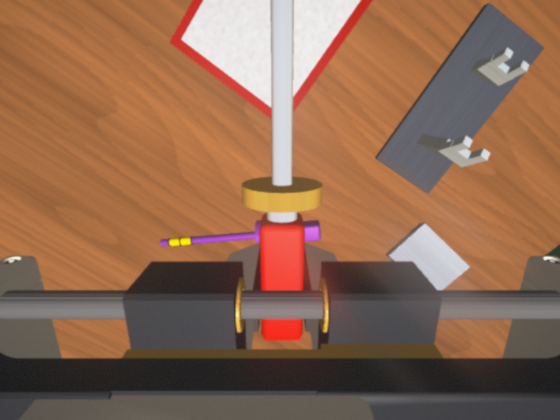

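```bash
python3 - <<'E'
from h import *
s=robot.observe();print(s["qvel"],s["opening"],s["time"]);print(robot.hand_in())
E
```

```text
[ 0.0054  0.0004 -0.0015  0.0016  0.0014 -0.0016] 0.019648686703573736 22.35
the job is handed in; nothing more can be done
None
```

I carried out the whole job and handed it in at 22.35 s; `hand_in()` gives no verdict, so everything below comes from my own checks.

**What I did**
- **Guard:** I pushed it down by its handle until it hit the stop. The fingertips stood at z = 0.136 m, and the push there reached 51 N.
- **Gauge rod:** I took it from the larger rest. With the grip loosened I let it droop until its tip met the table, which set its slope to about 48°.
- **Guide tube:** I slid the rod in until the collar sat on the mouth with no gap visible and about 17 N of contact force, held it there, then drew it right out.
- **Levelling:** I turned the rod level by pressing it on the lowered guard's handle, gripped it at 40 N and carried it to the reading board.

**Last checks**
- **Tilt:** the side picture puts the rod 1–3° off level, against the 8° allowed.
- **Tip position:** about 5 mm from the board's centre seen from above, and about 0.235 m above the table.
- **Contact and motion:** the arm was still and the rod was touching only the gripper.
- **Guard and bystanders:** the guard was still down, and the tool case, blanks and jar stood where they started in the top picture.

**Uncertain or in disagreement**
- The 51 N push was through the fingertips. The 40 N limit applies to the arm and the gripper's body, so I take this as allowed, but it was harder than needed.
- My first two-camera measurement put the guard handle about 20 mm too low; adding the wrist camera corrected it.

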